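# Free the jammed clay tampers and hang them in the drip trough

### The arm

A 7-joint arm with a two-finger parallel gripper is mounted at the origin on the work surface. World frame = base frame: x ahead of the robot, y to its left, z up, the work surface at z = 0. Lengths are in m, angles in rad, forces in N, time in s.
With the tool pointing down it reaches from about 0.425 to 0.95 m from the base axis. Payload 4.7 kg.
Tool frame: the origin (TCP) lies between the finger pads, 19 mm behind the fingertips; this is the grasp point; z points along the fingers, y is the line along which they close (so a half turn about z gives the same grasp; the last joint's range is limited). The gripper opens to 87 mm and grips with 3 to 60 N. Pads are 19 mm wide; open, the fingers measure 117 mm over their backs; the gripper's body (75 mm by 190 mm) begins 51 mm behind the grasp point.
Start: joints at [-1.332, 0.469, -0.049, 1.532, 0.024, 1.141, -0.082], TCP at [0.179, 0.651, 0.241] pointing down, gripper open.
Joint ranges: [-2.59, 2.59], [-0.33, 1.99], [-1.39, 1.29], [0.1, 2.45], [-1.04, 4.18], [0.21, 1.99], [-2.66, 2.66]. Speed limits (rad/s): [2.57, 2.57, 3.14, 3.14, 3.14, 3.14, 3.14].

### API

Orientations are given as a rotation vector (axis times angle).
In Python, from station import ctrl, viewer, order, get_state gives the robot as it stands (ctrl), with the cameras (viewer), the readings as plain functions and the job (order).
- The arm moves only by the tool move_tool, called after ">>>" as name(argument=value, ...) on one line, values as JSON. Schema: {"type":"object","properties":{"plan":{"type":"object","properties":{"ticks":{"type":"array","items":{"type":"array","items":{"type":"number"},"minItems":6,"maxItems":6},"minItems":1,"maxItems":10}},"additionalProperties":false,"required":["ticks"]},"finger_gap":{"type":"number"},"force":{"type":"number"},"only":{"type":"string"},"quiet":{"type":"boolean"},"lines":{"type":"string"}},"required":["plan"],"additionalProperties":false}. plan is an object whose key "ticks" holds a list of rows, 1 to 10 of them, each of 6 numbers: dx, dy, dz in fractions of the full range, 1 being 40 cm, then a rotation vector rx, ry, rz in fractions of the full range, 1 being pi/2 rad; each row is the pose to reach, as a shift and turn from the pose commanded when the call began, along the tool's axes at that moment; what a row does not reach only later rows make up. A row lasts 1/12 s, in which the tool goes at most 0.0417 m and 0.125 rad, less where a joint would pass 70% of its speed; a pose out of reach is approached as far as the arm can. finger_gap is the finger opening in m, set as the call begins (left out keeps the last). The fingers move at their own pace and stop on an object; force is the grip in N (left out, the last holds). Time passes only in rows, so rows that do not move let the fingers close. The tool returns the time, the measured TCP pose, the force, the opening and the grip force at its end. only (a regular expression) keeps the lines of the reply that match it, lines (a string "A,B") keeps lines A to B, and quiet returns only ok. Shift and turn numbers lie between -1 and 1, and a call with a number outside is refused. Input that does not fit is refused with a message, and nothing moves.
- get_state(): the state, without advancing time (a new reading comes with each control period).
- viewer.snapshot(name): name is "side" or "top"; returns the picture (400x640x3 uint8, blue, green, red); there is no depth.
- viewer.camera_info(name): a dict with "mtx" (3x3 intrinsics, pixels), "R" (3x3) and "t" (3): a world point X has camera coordinates R X + t. Camera axes: x right, y down, z forward; pixel columns grow to the right and rows downward; lengths in m; the calibration is good to about 2 mm. A picture is of the moment at which its call begins. camera_info takes no time and is no camera call.
- order.job_done(): hands the job in; it is judged then, once.
The state is a dict: "t": time; "q": joint angles; "qd": joint speeds; "joint_torque": joint torques, N m; "tcp_pos": TCP position; "tcp_rot": TCP orientation; "force": force on the tool from outside, world axes, zero at the start; "wrist_torque": the same for the moment, N m; "grip_width": finger opening in m; "finger_force": force on a finger pad.
Only numpy, scipy, OpenCV 4.12 (cv2) and the standard library are available. Lean on these libraries where they do the work, as an engineer would, in place of code of your own. Each camera call takes 0.05 s, during which the arm holds its last target. There are 200 camera calls.

### The job

The clay tampers, two or three of them, are jammed in their wooden block and must hang up to dry. First pull the rack's stop knob fully out to open the drip trough; then rock each one from side to side until it comes loose, pull it out, hook it over the rail in the open bay of the drying rack and slide it along into the drip trough, past the black band. When all hang there at rest, push the stop knob fully in again to lock them in; do not disturb the vase and bowl.

Things in the scene. Friction and masses are not known exactly. Their poses are not given: they have to be found in the camera images.
- tamperA: clay tamper of hardwood with a steel hook, 207 mm tall, 0.15-0.3 kg, jammed upright in one of the block's slots, x and y along the block's; None if absent. Origin under the middle of its foot, z up the shaft. Foot 34 (x) by 26 (y) by 12 mm high, shaft 18 mm square up to z = 86, hook from z = 86 to 167, grip block on top. Stands by itself on its foot
- tamperB: another clay tamper, the same in shape, size, axes and start as tamperA; None if absent
- tamperC: another clay tamper, the same in shape, size, axes and start as tamperA; None if absent
- tamperA_throat (a point): where the rail's axis lies in the hook when hung: tamper x = y = 0, z = 151 mm. The hook, 8 mm rod in the x-z plane, leaves the shaft top to -x, rises at x = -21 to z = 149, slopes over an apex at x = 0 (rod axis z = 163), down to x = +21 and ends in a tip pointing down, lower end z = 129: the throat opens to +x by a 30 mm window, z = 99 to 129
- tamperB_throat (a point): the same point of tamperB's hook
- tamperC_throat (a point): the same point of tamperC's hook
- tamperA_grip (a point): middle of tamperA's wooden grip block, at tamper x = y = 0, z = 187 mm: 16 (x) by 30 (y) mm, from z = 165 to 207; pinch it from above across the 16 mm, fingers closing along x, TCP at this point (the fingertips then just clear the hook)
- tamperB_grip (a point): the same point of tamperB
- tamperC_grip (a point): the same point of tamperC
- block: wooden block fixed to the table, 100 (x) by 215 (y) by 64 mm high, origin under its centre. Three slots in a row at x = 0, y = -65, 0, +65 mm, floor 8 mm above the table; 29 mm wide in y, 48 in x (41 at the foot). In each, two stiff sliding cheeks stand on the +x and -x sides of the shaft, 25 to 62 mm above the table, 1 to 3 mm from it and 5 mm above the foot
- cheek1f (a joint): how far the cheek on the +x side of the slot at block y = -65 mm is pushed outwards: 0 to 0.0015 = jammed, 0.010 m = fully open; moves along block x and stays where it is left. The cheeks reach over the foot and block a straight pull. Rocking the tamper about its foot, some 12 degrees to each side along x, pushes each out (7 N); with both above 0.008 the foot passes up, clear once raised 60 mm
- cheek1n (a joint): how far the cheek on the -x side of the slot at block y = -65 mm is pushed outwards: 0 to 0.0015 = jammed, 0.010 m = fully open; moves along block x and stays where it is left
- cheek2f (a joint): how far the cheek on the +x side of the slot at block y = 0 mm is pushed outwards: 0 to 0.0015 = jammed, 0.010 m = fully open; moves along block x and stays where it is left
- cheek2n (a joint): how far the cheek on the -x side of the slot at block y = 0 mm is pushed outwards: 0 to 0.0015 = jammed, 0.010 m = fully open; moves along block x and stays where it is left
- cheek3f (a joint): how far the cheek on the +x side of the slot at block y = 65 mm is pushed outwards: 0 to 0.0015 = jammed, 0.010 m = fully open; moves along block x and stays where it is left
- cheek3n (a joint): how far the cheek on the -x side of the slot at block y = 65 mm is pushed outwards: 0 to 0.0015 = jammed, 0.010 m = fully open; moves along block x and stays where it is left
- rack: drying rack fixed to the table, origin on the table below the rail's near end. Steel rail, 12 mm thick, axis at x = 0 and 205 mm above the table, from y = 0 to 340 mm between a near post (24 by 20 mm, y = -15 to 5) and an end plate (60 mm wide, from y = 340), both 212 mm high. Base sheet 6 mm thick, x = -55 to 55. Drip trough below the rail from y = 135 to 340
- band (a point): black band, 8 mm wide, round the rail and down the trough walls; this is its middle, on the rail axis at rack y = 160, z = 205 mm, axes as the rack's. Trough walls: grey, inner faces at x = -28 and +28, 125 mm high, open at the bay: no foot gets past the rail between them, so tampers must be slid in. They fit hanging 50 mm apart, feet 54 mm above the table
- stop_grip (a point): middle of the stop's black round knob, 32 mm across and 24 mm long along rack x; pushed in it lies at rack x = -80, y = 140, z = 100 mm. Level push-pull knob on a steel pin, outside the trough's -x wall; can be pinched from above with the fingers closing along rack y. Pushed in, its 8 mm pin crosses the trough's mouth and keeps tampers from sliding in or out
- stop (a joint): how far the stop knob is pulled straight out, towards rack -x: 0 = fully in (starts 0 to 0.003), 0.040 m = fully out, trough open; takes about 5 N and stays where it is left
- bay (a point): middle of the open bay of the rail (y = 10 to 130), on the rail axis at rack y = 70, z = 205 mm, axes as the rack's. Tampers are hooked on here: tamper x along rack x, from the -x side moving to +x with the hook's window level with the rail, then lowered 37 mm and slid to +y
- vase: terracotta vase, 100 mm wide and 180 mm high, loose; a bystander; origin at the centre of its underside
- bowl: white bowl, 120 mm wide, 65 mm high, loose; a bystander; origin at the centre of its underside

How it is judged:
By the outcome, as a careful person would: the job done as asked, in the order asked, and still so for the second after the job is handed in, with the robot touching nothing.
Of tamperA, tamperB, tamperC only 2 to 3 are there at a start; the rules pass over those that are not, and their reading is None.
Once in a run the grip may slacken for a moment while it holds something.
It also fails if it takes over 210 s, if anything falls off the work surface, if the arm or the gripper's body presses on something with over 40 N, if the wrist force passes 120 N, or if a joint passes its speed limit or range.

## Working session

There is one attempt and no reset: what is moved stays moved. The work goes in short steps, Python scripts to look and compute and a tool call to move; the robot and the scene stay as the last step left them, time stands still between calls to the robot, and variables do not carry over. Pictures are saved under pics/ and viewed, at most 14 in all, crops included, and the job is handed in when it is done.

```bash
ls; mkdir -p pics; python3 - <<'E'
from station import ctrl, viewer, order, get_state
import cv2,numpy as np
for n in("side","top"):
    cv2.imwrite(f"pics/{n}0.png",viewer.snapshot(n)); c=viewer.camera_info(n); print(n,c)
s=get_state();print(s)
E
```

```text
pics
station.py
side {'mtx': array([[413.01293799,   0.        , 317.76041159],
       [  0.        , 413.01293799, 202.07717441],
       [  0.        ,   0.        ,   1.        ]]), 'R': array([[ 0.90242147, -0.4302551 ,  0.0227167 ],
       [-0.24877966, -0.56338986, -0.78784551],
       [ 0.35177291,  0.70531725, -0.61545382]]), 't': array([-0.56523416,  0.21236799,  0.80256377])}
top {'mtx': array([[504.21432322,   0.        , 322.12804873],
       [  0.        , 504.21432322, 188.18236349],
       [  0.        ,   0.        ,   1.        ]]), 'R': array([[ 0.00926738, -0.99994416,  0.00507949],
       [-0.99450034, -0.00974664, -0.10427882],
       [ 0.10432251, -0.00408517, -0.99453513]]), 't': array([-0.09700879,  0.63479695,  1.37876847])}
{'t': 0.1, 'q': array([-1.3318796 ,  0.46938008, -0.04860838,  1.53352316,  0.02410559,
        1.14098136, -0.08228194]), 'qd': array([-0.00112644, -0.00126515,  0.00080732, -0.00480847,  0.00149941,
        0.00044723,  0.00034921]), 'joint_torque': array([ 9.56871299e-04, -5.09168601e+01, -8.11765739e-02, -2.36829650e+01,
       -6.15974679e-02,  3.44492728e-02,  3.80072311e-05]), 'tcp_pos': array([0.17847475, 0.65048271, 0.24031309]), 'tcp_rot': array([-4.19312418e-01, -3.11330853e+00,  2.66617885e-03]), 'force': array([-1.04738431, -0.59373182, -0.09814294]), 'wrist_torque': array([-0.01168698, -0.06017781, -0.01511911]), 'finger_force': 0.0, 'grip_width': 0.08688618626168444}
```

View pics/side0.png

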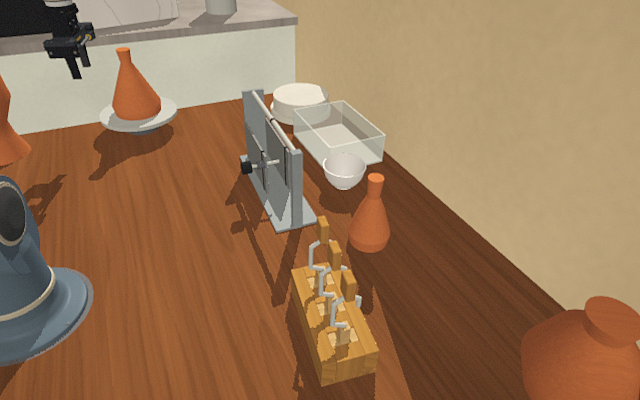

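View pics/top0.png

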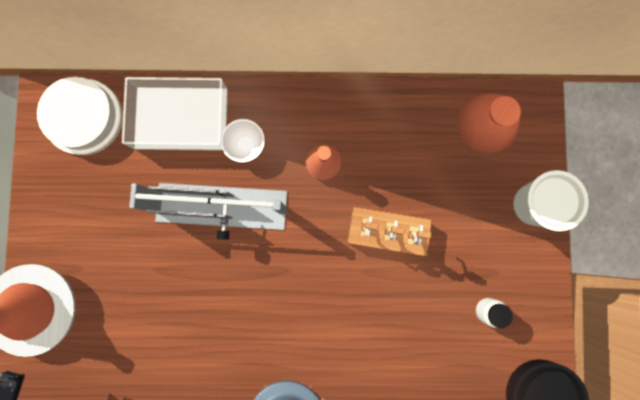

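The pictures show three tampers: side view near (318,230), (335,255) and (348,285), top view near (367,226), (391,232) and (415,236). The rack spans columns 130-287 in the top view, with the knob at (223,235). I'll zoom in for exact pixels.

```bash
python3 - <<'E'
import cv2,numpy as np
t=cv2.imread("pics/top0.png");s=cv2.imread("pics/side0.png")
def crop(im,x,y,w,h,k):
    c=cv2.resize(im[y:y+h,x:x+w],None,fx=k,fy=k,interpolation=cv2.INTER_CUBIC)
    for i in range(0,w,10):
        cv2.line(c,(i*k,0),(i*k,4 if i%50 else 12),(0,255,255),1)
        if i%20==0: cv2.putText(c,str(x+i),(i*k,14),0,.35,(0,255,255),1)
    for i in range(0,h,10):
        cv2.line(c,(0,i*k),(4,i*k),(0,255,255),1); cv2.putText(c,str(y+i),(5,i*k+4),0,.35,(0,255,255),1)
    return c
a=crop(t,125,180,170,65,4.7.__int__()) ; b=crop(t,340,200,100,60,6)
cv2.imwrite("pics/ca.png",np.vstack([cv2.copyMakeBorder(a,0,0,0,700-a.shape[1],0),cv2.copyMakeBorder(b,0,0,0,700-b.shape[1],0)])[:600])
A=crop(s,235,80,90,155,3);B=crop(s,285,205,100,185,3)
m=max(A.shape[0],B.shape[0])
cv2.imwrite("pics/cb.png",np.hstack([cv2.copyMakeBorder(x,0,m-x.shape[0],0,10,0) for x in(A,B)]))
E
```

```text
(no output)
```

View pics/ca.png

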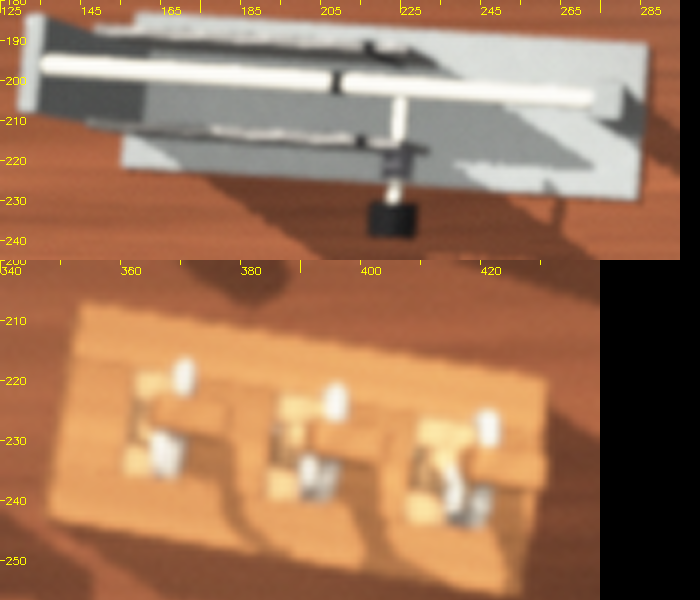

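View pics/cb.png

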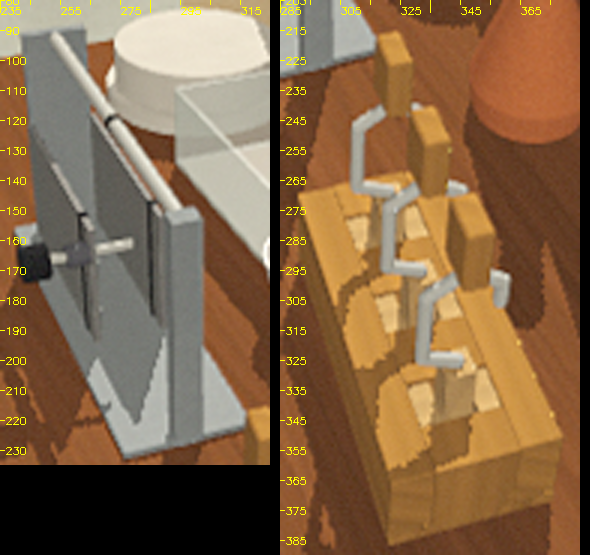

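```bash
cat > h.py <<'E'
import numpy as np,cv2
from scipy.optimize import least_squares
from scipy.spatial.transform import Rotation as Ro
from station import ctrl, viewer, order, get_state
C={n:viewer.camera_info(n) for n in("top","side")}
def proj(n,X):
    c=C[n];p=(c["R"]@np.atleast_2d(X).T).T+c["t"];p=p@c["mtx"].T;return p[:,:2]/p[:,2:]
def W(P,X):
    X=np.atleast_2d(np.array(X,float));c,s=np.cos(P[2]),np.sin(P[2])
    return np.c_[P[0]+c*X[:,0]-s*X[:,1],P[1]+s*X[:,0]+c*X[:,1],X[:,2]]
def fit(obs,x0):
    def r(P): return np.concatenate([(proj(n,W(P,X))[0]-np.array(uv)) for n,X,uv in obs])
    return least_squares(r,x0,loss="soft_l1"),r
E
cat > f.py <<'E'
from h import *
rk=[("top",(0,.160,.209),(209,200.7)),("top",(0,.005,.209),(273,204.2)),("top",(0,-.015,.212),(280.7,205.7)),("top",(0,.34,.209),(135,196.2)),
("side",(0,.16,.208),(272.3,120)),("side",(0,.005,.208),(295,149.3)),("side",(0,.34,.208),(253.3,91.7))]
bl=[("top",(.05,.1075,.064),(353.3,207.2)),("top",(.05,-.1075,.064),(431.2,219.7)),("top",(-.05,.1075,.064),(348,242.8)),("top",(-.05,-.1075,.064),(427,256.2)),
("side",(-.05,.1075,.064),(291.7,269.3)),("side",(-.05,-.1075,.064),(320.7,367.3)),("side",(.05,-.1075,.064),(379,350.7)),("side",(-.05,-.1075,0),(321.7,386.7))]
R,r=fit(rk,[.6,.1,0]);print("rack",R.x);print(r(R.x).reshape(-1,2).round(1))
B,r=fit(bl,[.5,-.2,0]);print("block",B.x);print(r(B.x).reshape(-1,2).round(1))
print("knob",W(R.x,(-.08,.14,.1)), proj("top",W(R.x,(-.08,.14,.1))),proj("side",W(R.x,(-.08,.14,.1))))
ims={n:cv2.resize(cv2.imread(f"pics/{n}0.png"),None,fx=4,fy=4,interpolation=cv2.INTER_CUBIC) for n in C}
def seg(P,X,Y,col):
    for n in C:
        p=proj(n,W(P,[X,Y]));p=((p+.5)*4-.5).round().astype(int);cv2.line(ims[n],tuple(map(int,p[0])),tuple(map(int,p[1])),col,1)
def box(P,lo,hi,col):
    for i in range(8):
        for b in range(3):
            j=i|1<<b
            if j!=i: seg(P,*[[ (hi if k>>a&1 else lo)[a] for a in range(3)] for k in(i,j)],col)
box(B.x,(-.05,-.1075,0),(.05,.1075,.064),(0,255,0))
for y in(-.065,0,.065): box(B.x,(-.008,y-.015,.173),(.008,y+.015,.215),(255,0,0))
box(R.x,(-.012,-.015,0),(.012,.005,.212),(0,255,0));seg(R.x,(0,0,.205),(0,.34,.205),(0,0,255))
box(R.x,(-.092,.124,.084),(-.068,.156,.116),(255,0,0))
cv2.imwrite("pics/o1.png",np.hstack([cv2.copyMakeBorder(ims["side"][840:1420,1130:1530],0,20,0,0,0),cv2.resize(np.vstack([ims["top"][760:1040,1380:1760],ims["top"][740:1020,760:1140]]),(400,600))])[:600])
E
python3 f.py
```

```text
rack [ 0.57683356  0.0253773  -0.05218482]
[[ 0.2 -0.5]
 [-0.4 -0.1]
 [-0.  -1.2]
 [ 0.7 -0.6]
 [-0.3 -0.2]
 [-1.5  1.2]
 [-1.  -0. ]]
block [ 0.51737575 -0.27702707 -0.15298901]
[[ 0.7 -0.7]
 [ 0.7 -0.5]
 [ 0.3  0. ]
 [-0.2 -0.5]
 [-2.4  0.1]
 [ 0.4 -1. ]
 [ 0.1  0.1]
 [-1.6  0.2]]
knob [[0.50424503 0.16935961 0.1       ]] [[223.20453875 234.10558032]] [[245.8154483  167.34488073]]
```

View pics/o1.png

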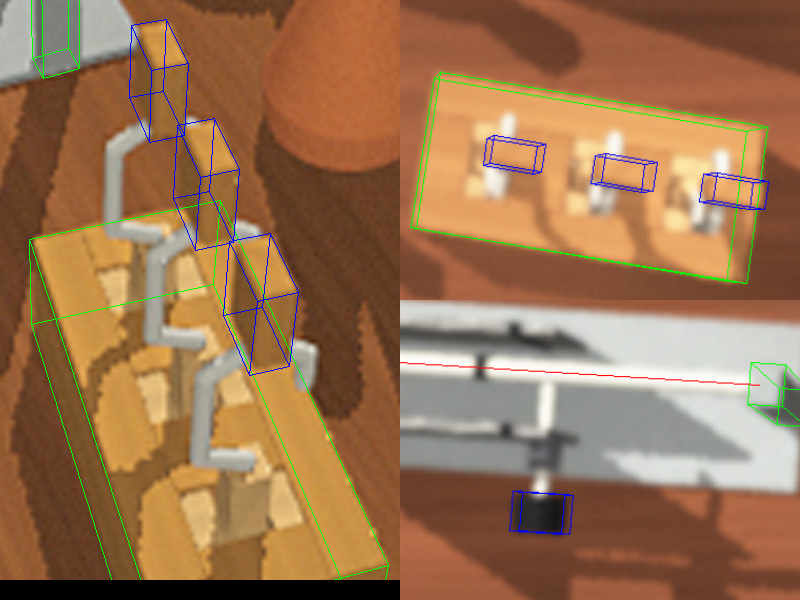

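All three slots are filled, and the overlays match to within about 1 px. I'll write a small helper that turns world targets into tool-axis shifts.

```bash
cat > g.py <<'E'
import sys,numpy as np
from h import ctrl,W,Ro, viewer, order, get_state
RK=(.57683,.02538,-.05218);BL=(.51738,-.27703,-.15299)
def delta(frame,xyz,close,tilt=0):
    """frame R/B/W; tool y along frame axis angle close(deg); tilt = rot about frame +y"""
    P={"R":RK,"B":BL,"W":(0,0,0)}[frame];s=get_state()
    p=W(P,xyz)[0];R0=Ro.from_rotvec(s["tcp_rot"])
    a=np.radians(close); y=np.array([np.cos(a),np.sin(a),0]);z=np.array([0,0,-1.]);x=np.cross(y,z)
    Rt=Ro.from_euler("z",P[2])*Ro.from_euler("y",tilt)*Ro.from_matrix(np.c_[x,y,z])
    return np.r_[R0.inv().apply(p-s["tcp_pos"]),(R0.inv()*Rt).as_rotvec()].round(4)
def local(frame):
    P={"R":RK,"B":BL}[frame];s=get_state();d=s["tcp_pos"]-[P[0],P[1],0]
    return Ro.from_euler("z",-P[2]).apply(d).round(4)
if __name__=="__main__":
    a=sys.argv;print(delta(a[1],eval(a[2]),float(a[3]),float(a[4]) if len(a)>4 else 0).tolist(),local("R"),local("B"))
E
python3 g.py R "(-.08,.14,.24)" 90
```

```text
[-0.4414, -0.3778, 0.001, -0.0017, -0.0001, -0.2156] [-0.4304  0.6035  0.2403] [-0.4763  0.865   0.2403]
```

The rows are not in the units I measure in: shifts go in shares of 40 cm and turns go in shares of pi/2 rad. I convert before sending: -0.4 m / 0.4 = -1, -0.342 m / 0.4 = -0.855, -0.2 rad / 1.5708 = -0.1273.

>>> move_tool(plan={"ticks": [[-0.1, -0.085, 0, 0, 0, -0.0127], [-0.225, -0.19, 0, 0, 0, -0.0318], [-0.325, -0.275, 0, 0, 0, -0.0637], [-1, -0.855, 0, 0, 0, -0.1273], [-1, -0.855, 0, 0, 0, -0.1273], [-1, -0.855, 0, 0, 0, -0.1273], [-1, -0.855, 0, 0, 0, -0.1273], [-1, -0.855, 0, 0, 0, -0.1273], [-1, -0.855, 0, 0, 0, -0.1273], [-1, -0.855, 0, 0, 0, -0.1273]]}, finger_gap=0.087)

```text
t: 0.93
tcp_pos: [0.413, 0.3041, 0.2411]
tcp_rot: [-0.106, -3.14, 0.0]
force: [-0.1, 0.6, 0.3]
grip_width: 0.0871
finger_force: 0.0
```

```bash
python3 g.py R "(-.08,.14,.24)" 90
```

```text
[-0.1001, -0.1282, 0.0011, -0.0001, -0.0003, -0.0155] [-0.1781  0.2698  0.2411] [-0.1917  0.5584  0.2411]
```

In the tool's units: -0.128 m / 0.4 = -0.32, -0.1 m / 0.4 = -0.25, -0.0155 rad / 1.5708 = -0.0099.

>>> move_tool(plan={"ticks": [[-0.25, -0.32, 0.0025, 0, 0, -0.0099], [-0.25, -0.32, 0.0025, 0, 0, -0.0099], [-0.25, -0.32, 0.0025, 0, 0, -0.0099], [-0.25, -0.32, 0.0025, 0, 0, -0.0099], [-0.25, -0.32, 0.0025, 0, 0, -0.0099], [-0.25, -0.32, 0.0025, 0, 0, -0.0099], [-0.25, -0.32, 0.0025, 0, 0, -0.0099]]})

```text
t: 1.52
tcp_pos: [0.5031, 0.1721, 0.2398]
tcp_rot: [-0.082, -3.139, -0.0]
force: [0.1, -0.3, 0.6]
grip_width: 0.0869
finger_force: 0.0
```

```bash
python3 g.py R "(-.08,.14,.1)" 90
```

```text
[-0.0015, -0.0027, 0.1398, 0.0002, -0.0011, -0.0] [-0.0813  0.1426  0.2398] [-0.0826  0.4417  0.2398]
```

>>> move_tool(plan={"ticks": [[-0.0038, -0.0068, 0.1, 0, 0, 0], [-0.0038, -0.0068, 0.2, 0, 0, 0], [-0.0038, -0.0068, 0.3, 0, 0, 0], [-0.0038, -0.0068, 0.35, 0, 0, 0], [-0.0038, -0.0068, 0.35, 0, 0, 0], [-0.0038, -0.0068, 0.35, 0, 0, 0]]})

```text
t: 2.02
tcp_pos: [0.5038, 0.1703, 0.0996]
tcp_rot: [-0.078, -3.138, 0.001]
force: [0.1, 1.3, 0.4]
grip_width: 0.0872
finger_force: 0.0
```

>>> move_tool(plan={"ticks": [[0, 0, 0, 0, 0, 0], [0, 0, 0, 0, 0, 0], [0, 0, 0, 0, 0, 0], [0, 0, 0, 0, 0, 0], [0, 0, 0, 0, 0, 0], [0, 0, 0, 0, 0, 0]]}, finger_gap=0.0, force=40)

```text
t: 2.52
tcp_pos: [0.5051, 0.169, 0.1008]
tcp_rot: [0.082, 3.14, 0.001]
force: [0.2, 0.5, 0.6]
grip_width: 0.0549
finger_force: 0.0
```

```bash
python3 g.py R "(-.12,.14,.1)" 90
```

```text
[0.0409, 0.0003, 0.0007, 0.0006, 0.0008, -0.0002] [-0.0791  0.1397  0.1008] [-0.0801  0.4389  0.1008]
```

Still closing; then I pull the knob out.

>>> move_tool(plan={"ticks": [[0, 0, 0, 0, 0, 0], [0, 0, 0, 0, 0, 0], [0, 0, 0, 0, 0, 0], [0, 0, 0, 0, 0, 0], [0, 0, 0, 0, 0, 0], [0, 0, 0, 0, 0, 0], [0, 0, 0, 0, 0, 0]]}, finger_gap=0.0, force=40)

```text
t: 3.1
tcp_pos: [0.5049, 0.1693, 0.1002]
tcp_rot: [0.082, 3.14, 0.001]
force: [0.3, 1.2, -0.9]
grip_width: 0.0311
finger_force: 40.0
```

>>> move_tool(plan={"ticks": [[0.025, 0, 0, 0, 0, 0], [0.05, 0, 0, 0, 0, 0], [0.075, 0, 0, 0, 0, 0], [0.1, 0, 0, 0, 0, 0], [0.11, 0, 0, 0, 0, 0], [0.11, 0, 0, 0, 0, 0], [0.11, 0, 0, 0, 0, 0]]})

```text
t: 3.68
tcp_pos: [0.4656, 0.1713, 0.1004]
tcp_rot: [0.082, 3.13, 0.003]
force: [11.5, 0.6, -14.1]
grip_width: 0.0309
finger_force: 40.0
```

```bash
python3 g.py R "(-.12,.14,.1)" 90
```

```text
[0.0013, 0.0001, 0.0004, 0.0023, 0.0106, -0.0005] [-0.1187  0.1399  0.1004] [-0.1195  0.4352  0.1004]
```

In the tool's units: 0.006 m / 0.4 = 0.015, 0.004 m / 0.4 = 0.01.

>>> move_tool(plan={"ticks": [[0.01, 0, 0, 0, 0, 0], [0.015, 0, 0, 0, 0, 0], [0.015, 0, 0, 0, 0, 0], [0.015, 0, 0, 0, 0, 0]]})

```text
t: 4.02
tcp_pos: [0.4653, 0.1712, 0.1006]
tcp_rot: [0.084, 3.118, 0.006]
force: [26.2, 1.0, -27.8]
grip_width: 0.031
finger_force: 40.0
```

```bash
python3 g.py R "(-.12,.14,.1)" 90
```

```text
[0.001, 0.0002, 0.0006, 0.0042, 0.0221, -0.0017] [-0.119   0.1398  0.1006] [-0.1198  0.4351  0.1006]
```

In the tool's units: -0.006 m / 0.4 = -0.015.

>>> move_tool(plan={"ticks": [[-0.015, 0, 0, 0, 0, 0], [-0.015, 0, 0, 0, 0, 0]]})

```text
t: 4.18
tcp_pos: [0.4657, 0.1713, 0.1004]
tcp_rot: [0.083, 3.132, 0.003]
force: [11.4, 1.1, -12.4]
grip_width: 0.0309
finger_force: 40.0
```

>>> move_tool(plan={"ticks": [[0, 0, 0, 0, 0, 0], [0, 0, 0, 0, 0, 0], [0, 0, 0, 0, 0, 0], [0, 0, 0, 0, 0, 0], [0, 0, 0, 0, 0, 0], [0, 0, 0, 0, 0, 0]]}, finger_gap=0.08)

```text
t: 4.68
tcp_pos: [0.4607, 0.1712, 0.1003]
tcp_rot: [-0.082, -3.14, -0.0]
force: [0.6, 0.6, 0.4]
grip_width: 0.0632
finger_force: 0.0
```

>>> move_tool(plan={"ticks": [[0, 0, -0.075, 0, 0, 0], [0, 0, -0.175, 0, 0, 0], [0, 0, -0.275, 0, 0, 0], [0, 0, -0.375, 0, 0, 0], [0, 0, -0.475, 0, 0, 0], [0, 0, -0.475, 0, 0, 0], [0, 0, -0.475, 0, 0, 0]]})

```text
t: 5.27
tcp_pos: [0.462, 0.1716, 0.2927]
tcp_rot: [0.082, 3.136, 0.005]
force: [-0.0, -1.0, -0.6]
grip_width: 0.08
finger_force: 0.0
```

```bash
python3 g.py B "(0,.065,.28)" 0;python3 g.py B "(0,.065,.28)" 180; python3 -c "
from h import *
cv2.imwrite('pics/t2.png',cv2.resize(viewer.snapshot('side')[60:220,180:380],None,fx=3,fy=3));print(get_state()['q'].round(2))"
```

```text
[-0.0852, -0.3805, 0.0119, 0.0064, 0.001, 1.6716] [-0.1223  0.1401  0.2927] [-0.1231  0.435   0.2927]
[-0.0852, -0.3805, 0.0119, -0.001, 0.0062, -1.4699] [-0.1223  0.1401  0.2927] [-0.1231  0.435   0.2927]
[-0.59  0.12  0.17  1.9  -0.02  1.12  1.1 ]
```

View pics/t2.png

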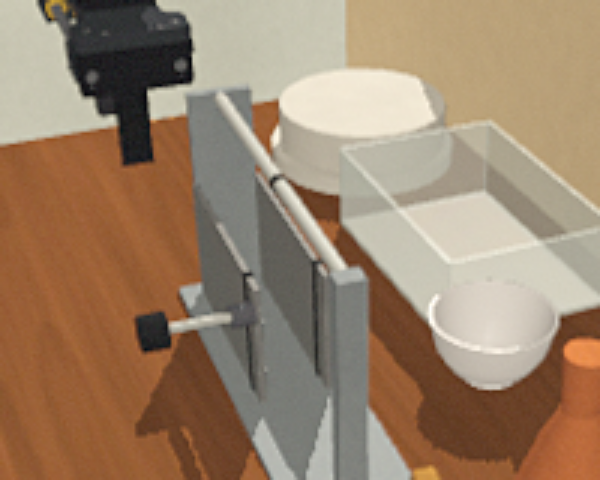

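The knob is fully out, with the pin clear of the trough mouth (picture about (150,330), wall at (240,315)). Next is slot 3.

In the tool's units: -0.36 m / 0.4 = -0.9, -0.325 m / 0.4 = -0.8125, 0.24 rad / 1.5708 = 0.1528.

>>> move_tool(plan={"ticks": [[-0.02, -0.0875, 0.0025, 0, 0, 0.0764], [-0.04, -0.175, 0.005, 0, 0, 0.1528], [-0.06, -0.2625, 0.0075, 0, 0, 0.2292], [-0.08, -0.35, 0.01, 0, 0, 0.3056], [-0.1, -0.45, 0.0125, 0, 0, 0.382], [-0.12, -0.55, 0.015, 0, 0, 0.4584], [-0.14, -0.6375, 0.02, 0, 0, 0.5348], [-0.16, -0.725, 0.0225, 0, 0, 0.6112], [-0.18, -0.8125, 0.025, 0, 0, 0.6875], [-0.2, -0.9, 0.0275, 0, 0, 0.7639]]})

```text
t: 6.15
tcp_pos: [0.5208, -0.1938, 0.2769]
tcp_rot: [-1.846, -2.537, 0.003]
force: [1.1, 0.8, 0.4]
grip_width: 0.0801
finger_force: 0.0
```

```bash
python3 g.py B "(0,.065,.28)" 0
```

```text
[-0.0201, 0.0003, -0.0031, -0.0041, -0.0011, 0.4655] [-0.0445 -0.2218  0.2769] [-0.0093  0.0828  0.2769]
```

In the tool's units: -0.02 m / 0.4 = -0.05, -0.003 m / 0.4 = -0.0075, 0.4655 rad / 1.5708 = 0.2963.

>>> move_tool(plan={"ticks": [[-0.05, 0, -0.0075, 0, 0, 0.0764], [-0.05, 0, -0.0075, 0, 0, 0.1528], [-0.05, 0, -0.0075, 0, 0, 0.2292], [-0.05, 0, -0.0075, 0, 0, 0.2963], [-0.05, 0, -0.0075, 0, 0, 0.2963], [-0.05, 0, -0.0075, 0, 0, 0.2963]]})

```text
t: 6.65
tcp_pos: [0.5275, -0.211, 0.2804]
tcp_rot: [-2.374, -2.054, 0.004]
force: [0.4, -1.4, 0.4]
grip_width: 0.0799
finger_force: 0.0
```

```bash
python3 g.py B "(0,.065,.195)" 0; python3 - <<'E'
from h import *
cv2.imwrite('pics/t3.png',np.hstack([cv2.resize(viewer.snapshot('side')[160:320,260:400],(525,600)),cv2.resize(viewer.snapshot('top')[180:260,340:410],(275,314))[:,:].copy() if 0 else cv2.copyMakeBorder(cv2.resize(viewer.snapshot('top')[180:280,340:430],(270,300)),0,300,0,0,0)]))
E
```

```text
[-0.0018, 0.0004, 0.0854, -0.0037, 0.0001, 0.0088] [-0.0369 -0.2386  0.2804] [-1.000e-04  6.680e-02  2.804e-01]
```

View pics/t3.png

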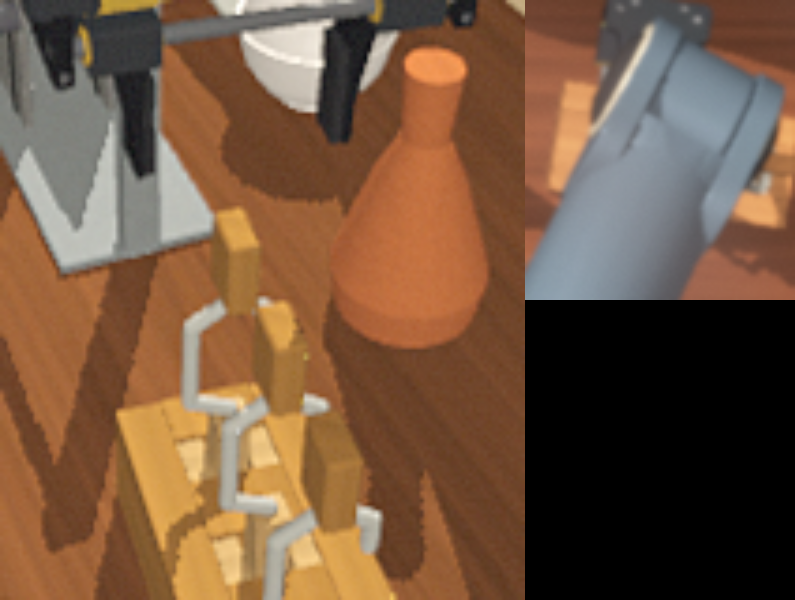

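The gripper is over the +y tamper, with the fingers either side of the grip at (238,260) in the crop. Descend and grip.

In the tool's units: 0.0855 m / 0.4 = 0.2138, 0.06 m / 0.4 = 0.15, 0.009 rad / 1.5708 = 0.0057.

>>> move_tool(plan={"ticks": [[-0.0045, 0.001, 0.075, 0, 0, 0.0057], [-0.0045, 0.001, 0.15, 0, 0, 0.0057], [-0.0045, 0.001, 0.2138, 0, 0, 0.0057], [-0.0045, 0.001, 0.2138, 0, 0, 0.0057], [-0.0045, 0.001, 0.2138, 0, 0, 0.0057]]})

```text
t: 7.17
tcp_pos: [0.5278, -0.213, 0.1959]
tcp_rot: [-2.385, -2.041, 0.003]
force: [0.2, -0.5, 0.9]
grip_width: 0.08
finger_force: 0.0
```

>>> move_tool(plan={"ticks": [[0, 0, 0, 0, 0, 0], [0, 0, 0, 0, 0, 0], [0, 0, 0, 0, 0, 0], [0, 0, 0, 0, 0, 0], [0, 0, 0, 0, 0, 0], [0, 0, 0, 0, 0, 0], [0, 0, 0, 0, 0, 0], [0, 0, 0, 0, 0, 0], [0, 0, 0, 0, 0, 0], [0, 0, 0, 0, 0, 0]]}, finger_gap=0, force=50)

```text
t: 8.0
tcp_pos: [0.5284, -0.2133, 0.1967]
tcp_rot: [-2.388, -2.042, 0.0]
force: [-0.0, -0.2, -0.5]
grip_width: 0.0213
finger_force: 0.0
```

>>> move_tool(plan={"ticks": [[0, 0, 0, 0, 0, 0], [0, 0, 0, 0, 0, 0], [0, 0, 0, 0, 0, 0], [0, 0, 0, 0, 0, 0], [0, 0, 0, 0, 0, 0]]})

```text
t: 8.42
tcp_pos: [0.5284, -0.2133, 0.1966]
tcp_rot: [-2.388, -2.041, 0.0]
force: [-1.4, 0.1, -0.7]
grip_width: 0.0157
finger_force: 50.0
```

```bash
python3 g.py B "(0,.065,.195)" 0
```

```text
[0.0003, -0.0012, 0.0016, -0.0002, -0.0001, -0.003] [-0.0359 -0.2409  0.1966] [0.0012 0.0647 0.1966]
```

In the tool's units: 0.028 m / 0.4 = 0.07, 0.0187 m / 0.4 = 0.0468, 0.05 rad / 1.5708 = 0.0318.

>>> move_tool(plan={"ticks": [[0, 0.0118, 0, 0.0159, 0, 0], [0, 0.0235, 0, 0.0318, 0, 0], [0, 0.035, 0, 0.0477, 0, 0], [0, 0.0468, 0, 0.0637, 0, 0], [0, 0.0583, 0.0008, 0.0796, 0, 0], [0, 0.07, 0.002, 0.0955, 0, 0], [0, 0.07, 0.002, 0.0955, 0, 0], [0, 0.07, 0.002, 0.0955, 0, 0]]})

```text
t: 9.08
tcp_pos: [0.5559, -0.2179, 0.1967]
tcp_rot: [-2.297, -1.964, 0.15]
force: [-1.5, 0.2, 5.9]
grip_width: 0.0159
finger_force: 50.0
```

```bash
python3 g.py B "(0,.065,.195)" 0
```

```text
[0.0006, -0.0284, 0.0061, -0.1522, -0.0004, -0.003] [-0.0083 -0.244   0.1967] [0.029  0.0643 0.1967]
```

In the tool's units: 0.0168 m / 0.4 = 0.042, 0.014 m / 0.4 = 0.035, 0.09 rad / 1.5708 = 0.0573.

>>> move_tool(plan={"ticks": [[0, 0.0118, 0, 0.0159, 0, 0], [0, 0.0235, 0, 0.0318, 0, 0], [0, 0.035, 0, 0.0477, 0, 0], [0, 0.042, 0, 0.0573, 0, 0], [0, 0.042, 0, 0.0573, 0, 0], [0, 0.042, 0, 0.0573, 0, 0]]})

```text
t: 9.58
tcp_pos: [0.57, -0.2204, 0.1943]
tcp_rot: [-2.239, -1.912, 0.235]
force: [-9.9, 2.3, 8.4]
grip_width: 0.0156
finger_force: 50.0
```

```bash
python3 g.py B "(0,.065,.195)" 0
```

```text
[0.0009, -0.0423, 0.0099, -0.2462, -0.0017, -0.0045] [ 0.006  -0.2458  0.1943] [0.0434 0.0639 0.1943]
```

In the tool's units: -0.0425 m / 0.4 = -0.1063, -0.032 m / 0.4 = -0.08, -0.18 rad / 1.5708 = -0.1146.

>>> move_tool(plan={"ticks": [[0, -0.0138, 0.0013, -0.0191, 0, 0], [0, -0.0275, 0.0025, -0.0382, 0, 0], [0, -0.0413, 0.005, -0.0573, 0, 0], [0, -0.0545, 0.0075, -0.0764, 0, 0], [0, -0.0675, 0.0105, -0.0955, 0, 0], [0, -0.08, 0.0138, -0.1146, 0, 0], [0, -0.0938, 0.0175, -0.1337, 0, 0], [0, -0.1063, 0.0208, -0.156, 0, 0], [0, -0.1063, 0.0208, -0.156, 0, 0], [0, -0.1063, 0.0208, -0.156, 0, 0]]})

```text
t: 10.42
tcp_pos: [0.5282, -0.2136, 0.1966]
tcp_rot: [2.387, 2.04, 0.005]
force: [-3.4, 0.4, 9.1]
grip_width: 0.0153
finger_force: 50.1
```

```bash
python3 g.py B "(0,.065,.195)" 0
```

```text
[0.0007, -0.001, 0.0016, 0.0033, -0.0013, -0.0037] [-0.0361 -0.2412  0.1966] [0.001  0.0643 0.1966]
```

In the tool's units: -0.0435 m / 0.4 = -0.1088, -0.0375 m / 0.4 = -0.0938, -0.24 rad / 1.5708 = -0.1528.

>>> move_tool(plan={"ticks": [[0, -0.0118, -0.0025, -0.0159, 0, 0], [0, -0.0235, -0.0025, -0.0318, 0, 0], [0, -0.035, -0.0025, -0.0477, 0, 0], [0, -0.0468, -0.0018, -0.0637, 0, 0], [0, -0.0583, -0.0008, -0.0796, 0, 0], [0, -0.07, 0.0008, -0.0955, 0, 0], [0, -0.0813, 0.0025, -0.1114, 0, 0], [0, -0.0938, 0.0043, -0.1305, 0, 0], [0, -0.1088, 0.0063, -0.1528, 0, 0], [0, -0.1088, 0.0063, -0.1528, 0, 0]]})

```text
t: 11.25
tcp_pos: [0.4865, -0.2074, 0.1946]
tcp_rot: [2.239, 1.91, 0.242]
force: [-2.0, 1.0, 9.2]
grip_width: 0.0156
finger_force: 50.0
```

>>> move_tool(plan={"ticks": [[0, 0, 0, 0, 0, 0], [0, 0, 0, 0, 0, 0]]})

```text
t: 11.42
tcp_pos: [0.4873, -0.2074, 0.1947]
tcp_rot: [2.239, 1.913, 0.239]
force: [-5.7, 1.3, 13.8]
grip_width: 0.0157
finger_force: 50.0
```

```bash
python3 g.py B "(0,.065,.195)" 0
```

```text
[0.0009, 0.0391, 0.0096, 0.2476, -0.0006, -0.0036] [-0.0772 -0.2371  0.1947] [-0.0403  0.0642  0.1947]
```

In the tool's units: -0.007 m / 0.4 = -0.0175, -0.006 m / 0.4 = -0.015, -0.025 rad / 1.5708 = -0.0159.

>>> move_tool(plan={"ticks": [[0, -0.0075, -0.0013, -0.0064, 0, 0], [0, -0.015, -0.0025, -0.0127, 0, 0], [0, -0.0175, -0.0025, -0.0159, 0, 0], [0, -0.0175, -0.0025, -0.0159, 0, 0]]})

```text
t: 11.75
tcp_pos: [0.4816, -0.2064, 0.1938]
tcp_rot: [2.22, 1.897, 0.263]
force: [1.0, -0.0, 5.1]
grip_width: 0.0155
finger_force: 50.0
```

```bash
python3 g.py B "(0,.065,.195)" 0
```

```text
[0.0008, 0.0447, 0.0114, 0.2755, 0.0006, -0.0037] [-0.083  -0.2364  0.1938] [-0.0462  0.0644  0.1938]
```

Back upright, then a gentle pull.

In the tool's units: 0.0455 m / 0.4 = 0.1138, 0.043 m / 0.4 = 0.1075, 0.275 rad / 1.5708 = 0.1751.

>>> move_tool(plan={"ticks": [[0, 0.0138, 0.0013, 0.0191, 0, 0], [0, 0.0275, 0.0025, 0.0382, 0, 0], [0, 0.0413, 0.005, 0.0573, 0, 0], [0, 0.0545, 0.0075, 0.0764, 0, 0], [0, 0.0675, 0.0105, 0.0955, 0, 0], [0, 0.08, 0.0138, 0.1146, 0, 0], [0, 0.0938, 0.0175, 0.1369, 0, 0], [0, 0.1075, 0.0213, 0.1592, 0, 0], [0, 0.1138, 0.0238, 0.1751, 0, 0], [0, 0.1138, 0.0238, 0.1751, 0, 0]]})

```text
t: 12.58
tcp_pos: [0.5294, -0.2136, 0.1964]
tcp_rot: [2.385, 2.043, -0.002]
force: [1.0, -0.4, 7.1]
grip_width: 0.0157
finger_force: 5.1
```

>>> move_tool(plan={"ticks": [[0, 0, -0.01, 0, 0, 0], [0, 0, -0.02, 0, 0, 0], [0, 0, -0.03, 0, 0, 0], [0, 0, -0.04, 0, 0, 0], [0, 0, -0.05, 0, 0, 0], [0, 0, -0.05, 0, 0, 0]]})

```text
t: 13.08
tcp_pos: [0.5194, -0.209, 0.205]
tcp_rot: [-2.374, -2.03, 0.02]
force: [3.2, -1.1, -48.8]
grip_width: 0.0166
finger_force: 49.1
```

```bash
python3 g.py B "(0,.065,.32)" 0
```

```text
[-0.0023, 0.0059, -0.1152, -0.0219, -0.0016, -0.0029] [-0.0451 -0.2371  0.205 ] [-0.0084  0.0675  0.205 ]
```

In the tool's units: 0.02 m / 0.4 = 0.05, 0.016 m / 0.4 = 0.04.

>>> move_tool(plan={"ticks": [[0, 0, 0.02, 0, 0, 0], [0, 0, 0.04, 0, 0, 0], [0, 0, 0.05, 0, 0, 0], [0, 0, 0.05, 0, 0, 0], [0, 0, 0.05, 0, 0, 0]]})

```text
t: 13.5
tcp_pos: [0.5268, -0.2138, 0.1984]
tcp_rot: [-2.387, -2.04, 0.0]
force: [-1.8, 1.0, 9.4]
grip_width: 0.0156
finger_force: 50.0
```

```bash
python3 g.py B "(0,.065,.195)" 0;  python3 - <<'E'
from h import *
cv2.imwrite('pics/t4.png',cv2.resize(viewer.snapshot('side')[190:330,270:390],(514,600),interpolation=cv2.INTER_CUBIC))
E
```

```text
[0.0011, 0.0004, 0.0034, -0.0014, -0.0011, -0.0034] [-0.0375 -0.2415  0.1984] [-0.0004  0.0639  0.1984]
```

View pics/t4.png

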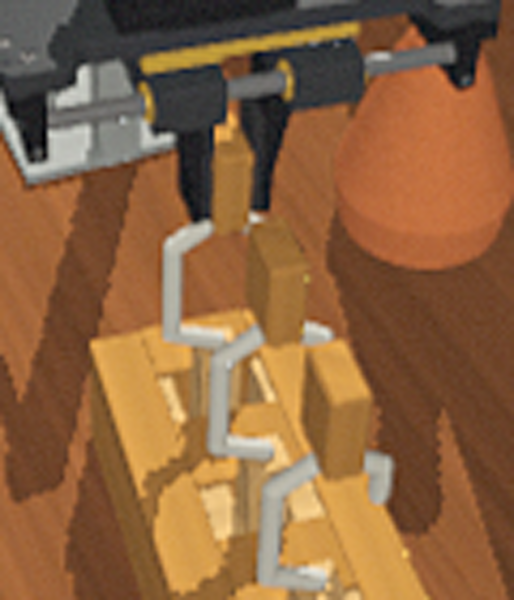

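Both cheeks have moved, but not far enough. I'll rock further each way.

In the tool's units: 0.053 m / 0.4 = 0.1325, 0.048 m / 0.4 = 0.12, 0.29 rad / 1.5708 = 0.1846.

>>> move_tool(plan={"ticks": [[0, 0.015, 0, 0.0191, 0, 0], [0, 0.03, 0, 0.0382, 0, 0], [0, 0.045, 0, 0.0573, 0, 0], [0, 0.06, 0.0008, 0.0764, 0, 0], [0, 0.075, 0.002, 0.0955, 0, 0], [0, 0.09, 0.0038, 0.1146, 0, 0], [0, 0.105, 0.0063, 0.1401, 0, 0], [0, 0.12, 0.0088, 0.1655, 0, 0], [0, 0.1325, 0.0113, 0.1846, 0, 0], [0, 0.1325, 0.0113, 0.1846, 0, 0]]})

```text
t: 14.38
tcp_pos: [0.5798, -0.2219, 0.1943]
tcp_rot: [-2.207, -1.889, 0.281]
force: [-2.7, 1.1, 13.6]
grip_width: 0.0155
finger_force: 50.1
```

>>> move_tool(plan={"ticks": [[0, 0, 0, 0, 0, 0], [0, 0, 0, 0, 0, 0]]})

```text
t: 14.55
tcp_pos: [0.579, -0.2219, 0.1945]
tcp_rot: [-2.209, -1.889, 0.277]
force: [-0.8, 0.9, 11.4]
grip_width: 0.0156
finger_force: 50.1
```

```bash
python3 g.py B "(0,.065,.196)" 0
```

```text
[0.001, -0.0507, 0.0137, -0.2922, -0.0009, -0.003] [ 0.0151 -0.2468  0.1945] [0.0525 0.0639 0.1945]
```

In the tool's units: -0.0507 m / 0.4 = -0.1268, -0.0455 m / 0.4 = -0.1138, -0.292 rad / 1.5708 = -0.1859.

>>> move_tool(plan={"ticks": [[0, -0.015, 0.0013, -0.0191, 0, 0], [0, -0.03, 0.0025, -0.0382, 0, 0], [0, -0.0438, 0.005, -0.0573, 0, 0], [0, -0.0575, 0.0075, -0.0764, 0, 0], [0, -0.07, 0.0113, -0.0955, 0, 0], [0, -0.0838, 0.015, -0.1146, 0, 0], [0, -0.0988, 0.02, -0.1401, 0, 0], [0, -0.1138, 0.0263, -0.1655, 0, 0], [0, -0.1268, 0.0325, -0.1859, 0, 0], [0, -0.1268, 0.0325, -0.1859, 0, 0]]})

```text
t: 15.38
tcp_pos: [0.5258, -0.2145, 0.1982]
tcp_rot: [2.39, 2.039, 0.006]
force: [-5.0, 1.3, 20.2]
grip_width: 0.0157
finger_force: 50.1
```

>>> move_tool(plan={"ticks": [[0, -0.015, -0.0025, -0.0191, 0, 0], [0, -0.03, -0.0025, -0.0382, 0, 0], [0, -0.045, -0.0025, -0.0573, 0, 0], [0, -0.06, -0.0015, -0.0764, 0, 0], [0, -0.075, 0, -0.0955, 0, 0], [0, -0.09, 0.0018, -0.1146, 0, 0], [0, -0.105, 0.004, -0.1401, 0, 0], [0, -0.12, 0.0063, -0.1655, 0, 0], [0, -0.1325, 0.0088, -0.1846, 0, 0], [0, -0.1325, 0.0088, -0.1846, 0, 0]]})

```text
t: 16.22
tcp_pos: [0.4765, -0.2065, 0.1942]
tcp_rot: [2.207, 1.882, 0.286]
force: [-1.4, 1.3, 12.5]
grip_width: 0.0157
finger_force: 50.0
```

>>> move_tool(plan={"ticks": [[0, 0, 0, 0, 0, 0], [0, 0, 0, 0, 0, 0]]})

```text
t: 16.38
tcp_pos: [0.4774, -0.2065, 0.1943]
tcp_rot: [2.207, 1.885, 0.284]
force: [-4.5, 2.6, 18.3]
grip_width: 0.016
finger_force: 50.0
```

```bash
python3 g.py B "(0,.065,.196)" 0
```

```text
[0.0017, 0.0486, 0.0132, 0.2978, -0.0004, -0.0044] [-0.0872 -0.2368  0.1943] [-0.0503  0.0636  0.1943]
```

In the tool's units: 0.0495 m / 0.4 = 0.1238, 0.045 m / 0.4 = 0.1125, 0.297 rad / 1.5708 = 0.1891.

>>> move_tool(plan={"ticks": [[0, 0.015, 0.0013, 0.0191, 0, 0], [0, 0.03, 0.0025, 0.0382, 0, 0], [0, 0.0438, 0.005, 0.0573, 0, 0], [0, 0.0575, 0.0075, 0.0764, 0, 0], [0, 0.07, 0.0113, 0.0955, 0, 0], [0, 0.0838, 0.015, 0.1146, 0, 0], [0, 0.0988, 0.02, 0.1401, 0, 0], [0, 0.1125, 0.025, 0.1655, 0, 0], [0, 0.1238, 0.0295, 0.1891, 0, 0], [0, 0.1238, 0.0295, 0.1891, 0, 0]]})

```text
t: 17.22
tcp_pos: [0.5309, -0.2148, 0.1981]
tcp_rot: [2.384, 2.041, 0.001]
force: [-0.0, 0.8, 20.7]
grip_width: 0.0156
finger_force: 50.0
```

>>> move_tool(plan={"ticks": [[0, 0, 0, 0, 0, 0], [0, 0, 0, 0, 0, 0], [0, 0, 0, 0, 0, 0]]}, finger_gap=0.03)

```text
t: 17.47
tcp_pos: [0.5244, -0.2131, 0.1928]
tcp_rot: [-2.383, -2.037, 0.009]
force: [0.6, 0.2, -0.3]
grip_width: 0.0265
finger_force: 0.1
```

```bash
python3 g.py B "(0,.065,.1955)" 0;  python3 - <<'E'
from h import *
cv2.imwrite('pics/t5.png',cv2.resize(viewer.snapshot('side')[190:330,270:390],(514,600),interpolation=cv2.INTER_CUBIC))
E
```

```text
[0.0007, 0.0028, -0.0027, -0.0086, -0.0002, -0.0033] [-0.04   -0.2409  0.1928] [-0.0028  0.0643  0.1928]
```

View pics/t5.png

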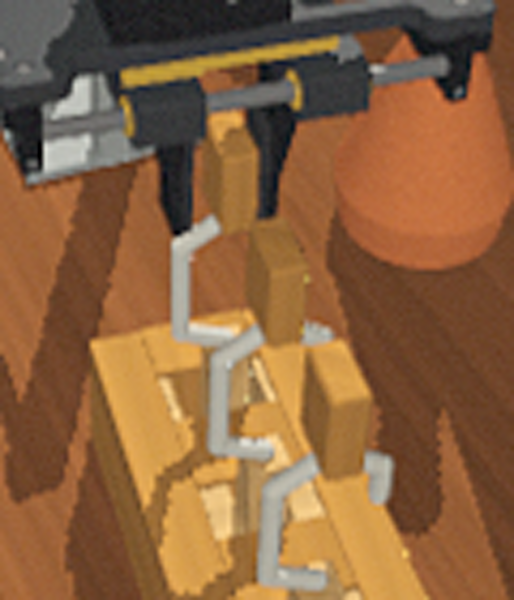

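In the tool's units: 0.0035 m / 0.4 = 0.0088, -0.003 m / 0.4 = -0.0075, -0.0086 rad / 1.5708 = -0.0055.

>>> move_tool(plan={"ticks": [[0.0013, 0.0088, -0.0075, -0.0055, 0, -0.0019], [0.0013, 0.0088, -0.0075, -0.0055, 0, -0.0019], [0.0013, 0.0088, -0.0075, -0.0055, 0, -0.0019]]})

```text
t: 17.77
tcp_pos: [0.5278, -0.2126, 0.1949]
tcp_rot: [-2.384, -2.045, 0.001]
force: [0.0, 0.7, -0.2]
grip_width: 0.03
finger_force: 0.0
```

>>> move_tool(plan={"ticks": [[0, 0, 0, 0, 0, 0], [0, 0, 0, 0, 0, 0], [0, 0, 0, 0, 0, 0], [0, 0, 0, 0, 0, 0]]}, finger_gap=0, force=50)

```text
t: 18.1
tcp_pos: [0.5276, -0.2126, 0.1946]
tcp_rot: [-2.383, -2.044, 0.002]
force: [0.2, 0.7, -1.8]
grip_width: 0.0158
finger_force: 50.0
```

```bash
python3 g.py B "(0.001,.065,.1955)" 0
```

```text
[-0.0002, 0.0007, -0.0009, -0.0021, -0.0002, 0.0001] [-0.0368 -0.2402  0.1946] [0.0003 0.0652 0.1946]
```

>>> move_tool(plan={"ticks": [[0, 0, -0.005, 0, 0, 0], [0, 0, -0.01, 0, 0, 0], [0, 0, -0.015, 0, 0, 0], [0, 0, -0.02, 0, 0, 0], [0, 0, -0.025, 0, 0, 0], [0, 0, -0.03, 0, 0, 0], [0, 0, -0.03, 0, 0, 0]]})

```text
t: 18.68
tcp_pos: [0.528, -0.2128, 0.2073]
tcp_rot: [-2.384, -2.045, 0.0]
force: [0.2, -0.5, -1.6]
grip_width: 0.0155
finger_force: 50.0
```

```bash
python3 g.py B "(0.001,.065,.1955)" 0
```

```text
[-0.0001, 0.0003, 0.0118, -0.0006, -0.0001, -0.0] [-0.0363 -0.2404  0.2073] [0.0008 0.0651 0.2073]
```

It's loose. Lift out and carry to the bay.

The rows are not in the units I measure in: shifts go in shares of 40 cm and turns go in shares of pi/2 rad. I convert before sending: -0.08 m / 0.4 = -0.2, -0.07 m / 0.4 = -0.175.

>>> move_tool(plan={"ticks": [[0, 0, -0.0375, 0, 0, 0], [0, 0, -0.075, 0, 0, 0], [0, 0, -0.125, 0, 0, 0], [0, 0, -0.175, 0, 0, 0], [0, 0, -0.2, 0, 0, 0], [0, 0, -0.2, 0, 0, 0]]})

```text
t: 19.18
tcp_pos: [0.5291, -0.2135, 0.2892]
tcp_rot: [2.383, 2.043, 0.003]
force: [0.5, 0.3, -0.6]
grip_width: 0.0156
finger_force: 50.0
```

```bash
python3 g.py R "(-.075,.07,.279)" 0
```

```text
[0.3054, -0.0709, 0.0098, 0.0035, 0.0004, -0.1008] [-0.0352 -0.241   0.2892] [0.0019 0.0646 0.2892]
```

In the tool's units: 0.3054 m / 0.4 = 0.7635, 0.29 m / 0.4 = 0.725, -0.1 rad / 1.5708 = -0.0637.

>>> move_tool(plan={"ticks": [[0.025, -0.05, 0, 0, 0, 0], [0.075, -0.1125, 0, 0, 0, -0.0127], [0.15, -0.1375, 0, 0, 0, -0.0255], [0.25, -0.15, 0.005, 0, 0, -0.0382], [0.35, -0.1575, 0.01, 0, 0, -0.0509], [0.45, -0.1625, 0.015, 0, 0, -0.0637], [0.55, -0.1675, 0.02, 0, 0, -0.0637], [0.65, -0.1725, 0.025, 0, 0, -0.0637], [0.725, -0.1775, 0.025, 0.0019, 0, -0.0637], [0.7635, -0.1775, 0.025, 0.0019, 0, -0.0637]]})

```text
t: 20.02
tcp_pos: [0.5031, 0.1053, 0.2753]
tcp_rot: [-2.268, -2.165, 0.006]
force: [-0.1, 0.2, -1.3]
grip_width: 0.0154
finger_force: 50.0
```

>>> move_tool(plan={"ticks": [[0, 0, 0, 0, 0, 0], [0, 0, 0, 0, 0, 0], [0, 0, 0, 0, 0, 0]]})

```text
t: 20.27
tcp_pos: [0.5038, 0.0985, 0.2761]
tcp_rot: [-2.279, -2.158, 0.007]
force: [-0.2, 1.1, -1.0]
grip_width: 0.0157
finger_force: 50.0
```

```bash
python3 g.py R "(0,.07,.279)" 0;  python3 - <<'E'
from h import *
cv2.imwrite('pics/t6.png',cv2.resize(viewer.snapshot('side')[40:230,220:350],(410,600),interpolation=cv2.INTER_CUBIC))
E
```

```text
[0.001, 0.0767, -0.0033, -0.0058, 0.001, -0.0024] [-0.0767  0.0692  0.2761] [-0.0706  0.3691  0.2761]
```

View pics/t6.png

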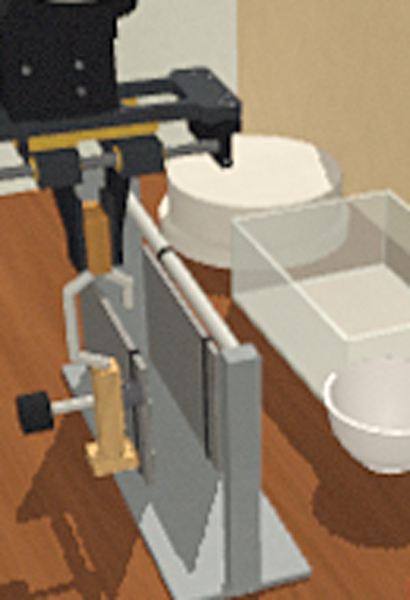

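The tamper hangs straight in the grip beside the bay, with the hook tip facing the rail. Hook it on.

In the tool's units: 0.0767 m / 0.4 = 0.1918, 0.06 m / 0.4 = 0.15, -0.005 rad / 1.5708 = -0.0032.

>>> move_tool(plan={"ticks": [[0, 0, -0.0075, -0.0032, 0, 0], [0, 0.05, -0.0075, -0.0032, 0, 0], [0, 0.1, -0.0075, -0.0032, 0, 0], [0, 0.15, -0.0075, -0.0032, 0, 0], [0, 0.1918, -0.0075, -0.0032, 0, 0], [0, 0.1918, -0.0075, -0.0032, 0, 0], [0, 0.1918, -0.0075, -0.0032, 0, 0]]})

```text
t: 20.9
tcp_pos: [0.581, 0.0946, 0.2794]
tcp_rot: [2.282, 2.159, -0.0]
force: [0.1, -0.4, -2.4]
grip_width: 0.0156
finger_force: 50.0
```

```bash
python3 g.py R "(0,.07,.241)" 0
```

```text
[0.0007, -0.0005, 0.0384, 0.0, 0.0004, -0.003] [0.0005 0.0693 0.2794] [0.0062 0.377  0.2794]
```

In the tool's units: 0.035 m / 0.4 = 0.0875, 0.03 m / 0.4 = 0.075, -0.003 rad / 1.5708 = -0.0019.

>>> move_tool(plan={"ticks": [[0.0018, -0.0013, 0.025, 0, 0, 0], [0.0018, -0.0013, 0.05, 0, 0, 0], [0.0018, -0.0013, 0.075, 0, 0, 0], [0.0018, -0.0013, 0.0875, 0, 0, -0.0019], [0.0018, -0.0013, 0.0875, 0, 0, -0.0019], [0.0018, -0.0013, 0.0875, 0, 0, -0.0019]]})

```text
t: 21.4
tcp_pos: [0.58, 0.0966, 0.2442]
tcp_rot: [-2.276, -2.165, 0.0]
force: [0.6, -0.4, -0.9]
grip_width: 0.0157
finger_force: 50.0
```

```bash
python3 g.py R "(0,.305,.2435)" 0
```

```text
[0.2337, 0.0011, 0.0007, -0.0003, -0.0001, 0.0024] [-0.0005  0.0713  0.2442] [0.005  0.3789 0.2442]
```

>>> move_tool(plan={"ticks": [[0.0375, 0.0025, 0, 0, 0, 0], [0.1, 0.0025, 0, 0, 0, 0], [0.175, 0.0025, 0, 0, 0, 0], [0.25, 0.0025, 0, 0, 0, 0], [0.325, 0.0025, 0, 0, 0, 0], [0.4, 0.0025, 0, 0, 0, 0], [0.475, 0.0025, 0, 0, 0, 0], [0.55, 0.0025, 0, 0, 0, 0], [0.5843, 0.0025, 0, 0, 0, 0], [0.5843, 0.0025, 0, 0, 0, 0]]})

```text
t: 22.23
tcp_pos: [0.5916, 0.3366, 0.2443]
tcp_rot: [-2.266, -2.173, -0.004]
force: [-0.7, 0.2, -1.8]
grip_width: 0.0156
finger_force: 50.0
```

>>> move_tool(plan={"ticks": [[0, 0, 0, 0, 0, 0], [0, 0, 0, 0, 0, 0]]})

```text
t: 22.4
tcp_pos: [0.5935, 0.3283, 0.2449]
tcp_rot: [2.277, 2.162, 0.0]
force: [-0.2, -0.7, -2.0]
grip_width: 0.0155
finger_force: 50.0
```

```bash
python3 g.py R "(0,.305,.2415)" 0
```

```text
[0.0016, -0.0009, 0.0034, 0.001, 0.0009, 0.0004] [0.0009 0.3034 0.2449] [-0.017   0.6098  0.2449]
```

In the tool's units: 0.004 m / 0.4 = 0.01, 0.003 m / 0.4 = 0.0075.

>>> move_tool(plan={"ticks": [[0, -0.0025, 0.0025, 0, 0, 0], [0, -0.0025, 0.005, 0, 0, 0], [0, -0.0025, 0.0075, 0, 0, 0], [0, -0.0025, 0.01, 0, 0, 0], [0, -0.0025, 0.01, 0, 0, 0], [0, -0.0025, 0.01, 0, 0, 0]]})

```text
t: 22.9
tcp_pos: [0.5925, 0.3296, 0.2409]
tcp_rot: [2.276, 2.164, 0.002]
force: [0.1, -1.4, -0.1]
grip_width: 0.0157
finger_force: 50.0
```

>>> move_tool(plan={"ticks": [[0, 0, 0.0025, 0, 0, 0], [0, 0, 0.0025, 0, 0, 0], [0, 0, 0.0025, 0, 0, 0]]})

```text
t: 23.15
tcp_pos: [0.5929, 0.3299, 0.2403]
tcp_rot: [2.276, 2.164, 0.004]
force: [1.2, -0.6, 2.0]
grip_width: 0.0156
finger_force: 50.0
```

Contact with the rail. Release and rise.

>>> move_tool(plan={"ticks": [[0, 0, 0, 0, 0, 0], [0, 0, 0, 0, 0, 0], [0, 0, 0, 0, 0, 0], [0, 0, 0, 0, 0, 0], [0, 0, 0, 0, 0, 0], [0, 0, 0, 0, 0, 0]]}, finger_gap=0.05)

```text
t: 23.65
tcp_pos: [0.5919, 0.3301, 0.2396]
tcp_rot: [-2.276, -2.165, -0.001]
force: [0.4, 0.3, -0.1]
grip_width: 0.0462
finger_force: 0.0
```

>>> move_tool(plan={"ticks": [[0, 0, -0.05, 0, 0, 0], [0, 0, -0.125, 0, 0, 0], [0, 0, -0.175, 0, 0, 0], [0, 0, -0.175, 0, 0, 0]]})

```text
t: 23.98
tcp_pos: [0.5942, 0.3307, 0.3151]
tcp_rot: [2.275, 2.164, 0.015]
force: [0.8, -0.6, 0.5]
grip_width: 0.0498
finger_force: 0.0
```

```bash
python3 g.py B "(0.001,.0,.29)" 0
```

```text
[-0.611, -0.0455, 0.0213, 0.0077, -0.006, 0.1029] [0.0014 0.3058 0.3151] [-0.0167  0.6123  0.3151]
```

In the tool's units: -0.39 m / 0.4 = -0.975, -0.31 m / 0.4 = -0.775, 0.065 rad / 1.5708 = 0.0414.

>>> move_tool(plan={"ticks": [[-0.075, -0.005, 0.0025, 0, 0, 0.0032], [-0.175, -0.0125, 0.005, 0, 0, 0.0064], [-0.275, -0.02, 0.01, 0, 0, 0.0127], [-0.375, -0.0275, 0.015, 0, 0, 0.0191], [-0.475, -0.035, 0.02, 0, 0, 0.0223], [-0.575, -0.0425, 0.025, 0, 0, 0.0255], [-0.675, -0.05, 0.025, 0, 0, 0.0286], [-0.775, -0.0575, 0.025, 0, 0, 0.0318], [-0.875, -0.065, 0.025, 0, 0, 0.0382], [-0.975, -0.0725, 0.03, 0, 0, 0.0414]]})

```text
t: 24.82
tcp_pos: [0.5429, -0.0599, 0.2975]
tcp_rot: [2.346, 2.09, 0.002]
force: [1.2, -1.2, -0.1]
grip_width: 0.05
finger_force: 0.0
```

>>> move_tool(plan={"ticks": [[-0.1, -0.0075, 0.0025, 0, 0, 0.0038], [-0.2, -0.015, 0.0075, 0, 0, 0.0076], [-0.3, -0.0225, 0.01, 0, 0, 0.0127], [-0.4, -0.03, 0.015, 0, 0, 0.0191], [-0.5, -0.0375, 0.02, 0, 0, 0.0223], [-0.5375, -0.04, 0.0225, 0, 0, 0.0242], [-0.5375, -0.04, 0.0225, 0, 0, 0.0242], [-0.5375, -0.04, 0.0225, 0, 0, 0.0242]]})

```text
t: 25.48
tcp_pos: [0.5025, -0.2703, 0.2879]
tcp_rot: [-2.386, -2.042, -0.001]
force: [1.0, 0.9, 0.4]
grip_width: 0.0501
finger_force: 0.0
```

```bash
python3 g.py B "(0.001,.0,.1955)" 0
```

```text
[-0.0045, 0.0168, 0.0923, -0.0004, -0.001, -0.0023] [-0.0588 -0.2991  0.2879] [-0.0157  0.0044  0.2879]
```

In the tool's units: 0.0923 m / 0.4 = 0.2308, 0.092 m / 0.4 = 0.23, -0.002 rad / 1.5708 = -0.0013.

>>> move_tool(plan={"ticks": [[-0.0113, 0.042, 0, 0, 0, -0.0013], [-0.0113, 0.042, 0.025, 0, 0, -0.0013], [-0.0113, 0.042, 0.075, 0, 0, -0.0013], [-0.0113, 0.042, 0.15, 0, 0, -0.0013], [-0.0113, 0.042, 0.23, 0, 0, -0.0013], [-0.0113, 0.042, 0.2308, 0, 0, -0.0013], [-0.0113, 0.042, 0.2308, 0, 0, -0.0013]]})

```text
t: 26.07
tcp_pos: [0.5184, -0.2745, 0.1946]
tcp_rot: [-2.377, -2.048, 0.002]
force: [0.5, -0.5, 0.8]
grip_width: 0.05
finger_force: 0.0
```

>>> move_tool(plan={"ticks": [[0, 0, 0, 0, 0, 0], [0, 0, 0, 0, 0, 0], [0, 0, 0, 0, 0, 0], [0, 0, 0, 0, 0, 0], [0, 0, 0, 0, 0, 0], [0, 0, 0, 0, 0, 0], [0, 0, 0, 0, 0, 0]]}, finger_gap=0, force=50)

```text
t: 26.65
tcp_pos: [0.5189, -0.2769, 0.1966]
tcp_rot: [-2.383, -2.048, -0.001]
force: [-1.0, 0.2, 2.8]
grip_width: 0.0153
finger_force: 50.0
```

```bash
python3 g.py B "(0.001,.0,.195)" 0
```

```text
[-0.0003, -0.0004, 0.0016, 0.0003, -0.0005, 0.002] [-0.0421 -0.3049  0.1966] [0.0014 0.0003 0.1966]
```

Now I rock tamper 2 with the larger amplitude that worked: +x, back, -x, back.

In the tool's units: 0.052 m / 0.4 = 0.13, 0.048 m / 0.4 = 0.12, 0.29 rad / 1.5708 = 0.1846.

>>> move_tool(plan={"ticks": [[0, 0.015, 0, 0.0191, 0, 0], [0, 0.03, 0, 0.0382, 0, 0], [0, 0.045, 0, 0.0573, 0, 0], [0, 0.06, 0.0008, 0.0764, 0, 0], [0, 0.075, 0.002, 0.0955, 0, 0], [0, 0.09, 0.0038, 0.1146, 0, 0], [0, 0.105, 0.0055, 0.1401, 0, 0], [0, 0.12, 0.0075, 0.1655, 0, 0], [0, 0.13, 0.0095, 0.1846, 0, 0], [0, 0.13, 0.0095, 0.1846, 0, 0]]})

```text
t: 27.48
tcp_pos: [0.5648, -0.285, 0.193]
tcp_rot: [-2.198, -1.882, 0.289]
force: [-19.6, 5.0, 11.6]
grip_width: 0.0167
finger_force: 49.5
```

>>> move_tool(plan={"ticks": [[0, 0, 0, 0, 0, 0], [0, 0, 0, 0, 0, 0]]})

```text
t: 27.65
tcp_pos: [0.5643, -0.285, 0.1932]
tcp_rot: [-2.201, -1.883, 0.284]
force: [-17.8, 4.5, 9.3]
grip_width: 0.0163
finger_force: 49.5
```

```bash
python3 g.py B "(0.001,.0,.196)" 0
```

```text
[0.0006, -0.0453, 0.0112, -0.3028, -0.003, -0.0026] [ 0.0036 -0.3106  0.1932] [ 0.0475 -0.0007  0.1932]
```

In the tool's units: -0.0509 m / 0.4 = -0.1273, 0.0112 m / 0.4 = 0.028, -0.29 rad / 1.5708 = -0.1846.

>>> move_tool(plan={"ticks": [[0, -0.015, 0.0013, -0.0191, 0, 0], [0, -0.03, 0.0025, -0.0382, 0, 0], [0, -0.0438, 0.005, -0.0573, 0, 0], [0, -0.0575, 0.0075, -0.0764, 0, 0], [0, -0.07, 0.0113, -0.0955, 0, 0], [0, -0.0838, 0.015, -0.1146, 0, 0], [0, -0.0988, 0.0195, -0.1401, 0, 0], [0, -0.1138, 0.024, -0.1655, 0, 0], [0, -0.1273, 0.028, -0.1846, 0, 0], [0, -0.1273, 0.028, -0.1846, 0, 0]]})

```text
t: 28.48
tcp_pos: [0.5165, -0.277, 0.1962]
tcp_rot: [-2.384, -2.044, -0.002]
force: [-0.7, 0.2, -2.5]
grip_width: 0.016
finger_force: 50.1
```

>>> move_tool(plan={"ticks": [[0, -0.015, -0.0025, -0.0191, 0, 0], [0, -0.03, -0.0025, -0.0382, 0, 0], [0, -0.045, -0.0025, -0.0573, 0, 0], [0, -0.06, -0.0015, -0.0764, 0, 0], [0, -0.075, 0, -0.0955, 0, 0], [0, -0.09, 0.0018, -0.1146, 0, 0], [0, -0.105, 0.004, -0.1401, 0, 0], [0, -0.12, 0.0063, -0.1655, 0, 0], [0, -0.135, 0.0083, -0.1846, 0, 0], [0, -0.135, 0.0083, -0.1846, 0, 0]]})

```text
t: 29.32
tcp_pos: [0.4665, -0.2688, 0.1935]
tcp_rot: [2.205, 1.891, 0.282]
force: [4.8, 0.1, -2.8]
grip_width: 0.0156
finger_force: 50.0
```

>>> move_tool(plan={"ticks": [[0, 0, 0, 0, 0, 0], [0, 0, 0, 0, 0, 0]]})

```text
t: 29.48
tcp_pos: [0.4673, -0.2689, 0.1935]
tcp_rot: [2.204, 1.896, 0.278]
force: [2.2, 0.6, 0.3]
grip_width: 0.0155
finger_force: 50.0
```

```bash
python3 g.py B "(0.001,.0,.1955)" 0
```

```text
[-0.0006, 0.0502, 0.0129, 0.2914, -0.0003, 0.0029] [-0.0941 -0.2996  0.1935] [-0.0508  0.0004  0.1935]
```

In the tool's units: -0.006 m / 0.4 = -0.015, -0.003 m / 0.4 = -0.0075, -0.02 rad / 1.5708 = -0.0127.

>>> move_tool(plan={"ticks": [[0, -0.0075, -0.0008, -0.0064, 0, 0], [0, -0.015, -0.0015, -0.0127, 0, 0], [0, -0.015, -0.0015, -0.0127, 0, 0]]})

```text
t: 29.73
tcp_pos: [0.4626, -0.2682, 0.1926]
tcp_rot: [2.189, 1.88, 0.299]
force: [10.2, -0.8, -5.5]
grip_width: 0.0159
finger_force: 49.8
```

>>> move_tool(plan={"ticks": [[0, 0.015, 0.0013, 0.0191, 0, 0], [0, 0.03, 0.0025, 0.0382, 0, 0], [0, 0.0438, 0.005, 0.0573, 0, 0], [0, 0.0575, 0.0075, 0.0764, 0, 0], [0, 0.07, 0.0113, 0.0955, 0, 0], [0, 0.0838, 0.015, 0.1146, 0, 0], [0, 0.0988, 0.02, 0.1401, 0, 0], [0, 0.1125, 0.025, 0.1655, 0, 0], [0, 0.1288, 0.03, 0.1878, 0, 0], [0, 0.14, 0.0338, 0.198, 0, 0]]})

```text
t: 30.57
tcp_pos: [0.5172, -0.2767, 0.1961]
tcp_rot: [-2.379, -2.048, 0.004]
force: [-2.6, 0.9, 9.4]
grip_width: 0.0156
finger_force: 50.2
```

>>> move_tool(plan={"ticks": [[0, 0, 0, 0, 0, 0], [0, 0, 0, 0, 0, 0], [0, 0, 0, 0, 0, 0]]}, finger_gap=0.03)

```text
t: 30.82
tcp_pos: [0.5153, -0.2765, 0.1953]
tcp_rot: [-2.382, -2.045, 0.002]
force: [-0.6, 0.1, -0.2]
grip_width: 0.0266
finger_force: 0.0
```

```bash
python3 g.py B "(0.001,.0,.195)" 0
```

```text
[-0.0002, 0.0031, 0.0003, -0.0024, -0.0008, 0.0012] [-0.0457 -0.3047  0.1953] [-0.0021  0.0002  0.1953]
```

In the tool's units: 0.003 m / 0.4 = 0.0075, 0.0005 m / 0.4 = 0.0013, -0.002 rad / 1.5708 = -0.0013.

>>> move_tool(plan={"ticks": [[0, 0.0075, 0.0013, -0.0013, 0, 0.0006], [0, 0.0075, 0.0013, -0.0013, 0, 0.0006]]})

```text
t: 30.98
tcp_pos: [0.5193, -0.2768, 0.1953]
tcp_rot: [2.384, 2.045, 0.002]
force: [1.5, 0.8, -0.1]
grip_width: 0.0291
finger_force: 0.0
```

>>> move_tool(plan={"ticks": [[0, 0, 0, 0, 0, 0], [0, 0, 0, 0, 0, 0], [0, 0, 0, 0, 0, 0], [0, 0, 0, 0, 0, 0]]}, finger_gap=0, force=50)

```text
t: 31.32
tcp_pos: [0.5193, -0.2768, 0.1954]
tcp_rot: [2.383, 2.046, 0.002]
force: [-1.3, 0.4, 0.5]
grip_width: 0.0158
finger_force: 49.9
```

>>> move_tool(plan={"ticks": [[0, 0, -0.005, 0, 0, 0], [0, 0, -0.01, 0, 0, 0], [0, 0, -0.015, 0, 0, 0], [0, 0, -0.02, 0, 0, 0], [0, 0, -0.025, 0, 0, 0], [0, 0, -0.03, 0, 0, 0], [0, 0, -0.03, 0, 0, 0]]})

```text
t: 31.9
tcp_pos: [0.5198, -0.277, 0.2079]
tcp_rot: [2.382, 2.045, 0.003]
force: [-0.8, -0.6, -2.6]
grip_width: 0.0152
finger_force: 49.9
```

```bash
python3 g.py B "(0.001,.0,.289)" 0
```

```text
[-0.0003, -0.0012, -0.0811, 0.0024, -0.0003, 0.001] [-0.0412 -0.305   0.2079] [0.0024 0.0004 0.2079]
```

In the tool's units: 0.13 m / 0.4 = 0.325, 0.095 m / 0.4 = 0.2375, -0.06 rad / 1.5708 = -0.0382.

>>> move_tool(plan={"ticks": [[0, 0, -0.0375, 0, 0, 0], [0, 0, -0.075, 0, 0, 0], [0, 0, -0.125, 0, 0, 0], [0, 0, -0.175, 0, 0, 0], [0, 0, -0.2, 0, 0, 0], [0, -0.05, -0.2, 0, 0, 0], [0.05, -0.1, -0.2, 0, 0, 0], [0.1375, -0.125, -0.2, 0, 0, -0.0127], [0.2375, -0.1375, -0.2, 0, 0, -0.0255], [0.325, -0.15, -0.2, 0, 0, -0.0382]]})

```text
t: 32.73
tcp_pos: [0.4789, -0.1375, 0.2872]
tcp_rot: [-2.321, -2.117, -0.003]
force: [0.7, 0.3, -2.9]
grip_width: 0.0157
finger_force: 49.9
```

```bash
python3 g.py R "(-.075,.07,.279)" 0
```

```text
[0.2381, 0.0048, 0.0086, 0.0015, -0.0016, -0.0399] [-0.0893 -0.1677  0.2872] [-0.0593  0.1321  0.2872]
```

In the tool's units: 0.235 m / 0.4 = 0.5875, 0.225 m / 0.4 = 0.5625, -0.04 rad / 1.5708 = -0.0255.

>>> move_tool(plan={"ticks": [[0.075, 0, 0.0025, 0, 0, -0.0064], [0.175, 0.0025, 0.0075, 0, 0, -0.0127], [0.275, 0.005, 0.0125, 0, 0, -0.0191], [0.375, 0.0075, 0.0175, 0, 0, -0.0255], [0.475, 0.01, 0.02, 0, 0, -0.0255], [0.5625, 0.0125, 0.02, 0, 0, -0.0255], [0.5875, 0.0125, 0.02, 0, 0, -0.0255], [0.5875, 0.0125, 0.02, 0, 0, -0.0255], [0.5875, 0.0125, 0.02, 0, 0, -0.0255]]})

```text
t: 33.48
tcp_pos: [0.5061, 0.0941, 0.279]
tcp_rot: [2.276, 2.163, -0.0]
force: [-0.6, -1.0, -2.6]
grip_width: 0.0156
finger_force: 49.9
```

```bash
python3 g.py R "(0,.07,.279)" 0
```

```text
[0.0049, 0.0742, 0.0001, 0.0008, 0.0009, 0.0014] [-0.0742  0.065   0.279 ] [-0.0677  0.3651  0.279 ]
```

In the tool's units: 0.074 m / 0.4 = 0.185, 0.06 m / 0.4 = 0.15.

>>> move_tool(plan={"ticks": [[0.01, 0.05, 0, 0, 0, 0], [0.01, 0.1, 0, 0, 0, 0], [0.01, 0.15, 0, 0, 0, 0], [0.01, 0.185, 0, 0, 0, 0], [0.01, 0.185, 0, 0, 0, 0], [0.01, 0.185, 0, 0, 0, 0], [0.01, 0.185, 0.03, 0, 0, 0], [0.01, 0.185, 0.0625, 0, 0, 0], [0.01, 0.185, 0.0863, 0, 0, 0], [0.01, 0.185, 0.0863, 0, 0, 0]]})

```text
t: 34.32
tcp_pos: [0.5789, 0.0939, 0.243]
tcp_rot: [-2.278, -2.162, 0.003]
force: [-0.3, 0.5, -3.1]
grip_width: 0.0154
finger_force: 49.9
```

>>> move_tool(plan={"ticks": [[0, 0, 0, 0, 0, 0], [0, 0, 0, 0, 0, 0]]})

```text
t: 34.48
tcp_pos: [0.5804, 0.0943, 0.2453]
tcp_rot: [2.278, 2.162, 0.002]
force: [-0.2, -0.1, -2.9]
grip_width: 0.0153
finger_force: 49.9
```

```bash
python3 g.py R "(0,.255,.2445)" 0;python3 - <<'E'
from h import *
cv2.imwrite('pics/t7.png',cv2.resize(viewer.snapshot('side')[40:230,220:350],(410,600),interpolation=cv2.INTER_CUBIC))
E
```

```text
[0.186, 0.0, 0.0009, 0.0017, -0.0004, 0.0001] [-0.      0.069   0.2453] [0.0057 0.3766 0.2453]
```

View pics/t7.png

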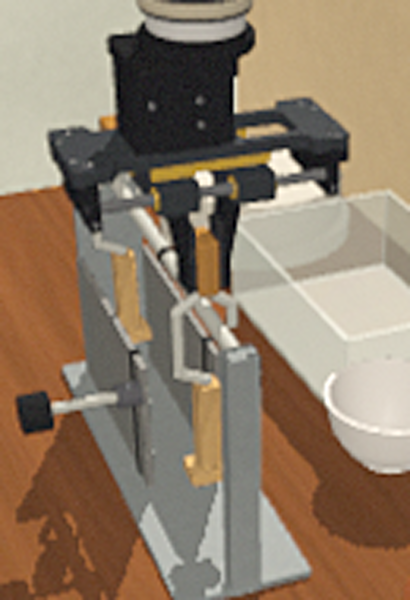

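Tamper 1 hangs in the trough and tamper 2 is on the rail in the bay. Slide it in.

In the tool's units: 0.185 m / 0.4 = 0.4625, 0.175 m / 0.4 = 0.4375, 0.001 rad / 1.5708 = 0.0006.

>>> move_tool(plan={"ticks": [[0.0375, 0, 0, 0, 0, 0], [0.1, 0, 0, 0, 0, 0], [0.175, 0, 0, 0, 0, 0], [0.25, 0, 0, 0, 0, 0], [0.325, 0, 0, 0, 0, 0], [0.3875, 0, 0, 0, 0, 0], [0.4375, 0, 0, 0, 0, 0], [0.4625, 0, 0.0025, 0.0006, 0, 0], [0.4625, 0, 0.0025, 0.0006, 0, 0], [0.4625, 0, 0.0025, 0.0006, 0, 0]]})

```text
t: 35.37
tcp_pos: [0.5899, 0.279, 0.2439]
tcp_rot: [2.277, 2.163, -0.001]
force: [0.2, -1.5, -3.2]
grip_width: 0.0157
finger_force: 49.9
```

>>> move_tool(plan={"ticks": [[0, 0, 0.0025, 0, 0, 0], [0, 0, 0.005, 0, 0, 0], [0, 0, 0.0075, 0, 0, 0], [0, 0, 0.0075, 0, 0, 0], [0, 0, 0.01, 0, 0, 0], [0, 0, 0.01, 0, 0, 0]]})

```text
t: 35.87
tcp_pos: [0.5907, 0.2781, 0.241]
tcp_rot: [2.279, 2.161, 0.001]
force: [-0.4, -2.7, 2.3]
grip_width: 0.0154
finger_force: 49.9
```

```bash
python3 g.py R "(0,.255,.2405)" 0
```

```text
[0.0019, -0.0007, 0.0005, 0.0015, 0.0001, -0.0009] [0.0007 0.2531 0.241 ] [-0.0121  0.5598  0.241 ]
```

Contact. Release, rise and go back for the last one.

>>> move_tool(plan={"ticks": [[0, 0, 0, 0, 0, 0], [0, 0, 0, 0, 0, 0], [0, 0, 0, 0, 0, 0], [0, 0, 0, 0, 0, 0], [0, 0, 0, 0, 0, 0], [0, 0, 0, 0, 0, 0]]}, finger_gap=0.05)

```text
t: 36.37
tcp_pos: [0.5901, 0.2794, 0.2401]
tcp_rot: [2.278, 2.163, 0.001]
force: [0.3, -0.1, 0.9]
grip_width: 0.0456
finger_force: 0.0
```

>>> move_tool(plan={"ticks": [[0, 0, -0.05, 0, 0, 0], [0, 0, -0.125, 0, 0, 0], [0, 0, -0.175, 0, 0, 0], [-0.075, 0, -0.175, 0, 0, 0], [-0.175, -0.01, -0.175, 0, 0, 0.0064], [-0.275, -0.02, -0.175, 0, 0, 0.0127], [-0.375, -0.0275, -0.1625, 0, 0, 0.0191], [-0.475, -0.035, -0.1625, 0, 0, 0.0255], [-0.575, -0.0425, -0.15, 0, 0, 0.0286], [-0.675, -0.05, -0.15, 0, 0, 0.0318]]})

```text
t: 37.2
tcp_pos: [0.5552, 0.0088, 0.2996]
tcp_rot: [-2.331, -2.105, -0.001]
force: [0.2, -0.3, -1.0]
grip_width: 0.05
finger_force: 0.0
```

```bash
python3 g.py B "(0.001,-.065,.29)" 0
```

```text
[-0.3532, -0.0109, 0.0094, -0.0001, -0.0005, 0.0511] [-0.0208 -0.0177  0.2996] [-0.0062  0.2883  0.2996]
```

In the tool's units: -0.353 m / 0.4 = -0.8825, -0.32 m / 0.4 = -0.8, 0.051 rad / 1.5708 = 0.0325.

>>> move_tool(plan={"ticks": [[-0.1, -0.005, 0.0025, 0, 0, 0.0032], [-0.2, -0.0075, 0.005, 0, 0, 0.0064], [-0.3, -0.01, 0.01, 0, 0, 0.0127], [-0.4, -0.0125, 0.0125, 0, 0, 0.0191], [-0.5, -0.015, 0.015, 0, 0, 0.0223], [-0.6, -0.0175, 0.0175, 0, 0, 0.0255], [-0.7, -0.0225, 0.02, 0, 0, 0.0286], [-0.8, -0.025, 0.0225, 0, 0, 0.0318], [-0.8825, -0.0275, 0.0225, 0, 0, 0.0325], [-0.8825, -0.0275, 0.0225, 0, 0, 0.0325]]})

```text
t: 38.03
tcp_pos: [0.5055, -0.3479, 0.2915]
tcp_rot: [2.393, 2.029, -0.007]
force: [0.0, 0.0, 0.2]
grip_width: 0.0499
finger_force: 0.0
```

>>> move_tool(plan={"ticks": [[0, 0, 0, 0, 0, 0], [0, 0, 0, 0, 0, 0]]})

```text
t: 38.2
tcp_pos: [0.5096, -0.3388, 0.2907]
tcp_rot: [-2.384, -2.045, -0.002]
force: [1.0, 0.7, -0.6]
grip_width: 0.0498
finger_force: 0.0
```

```bash
python3 g.py B "(0.001,-.065,.1955)" 0
```

```text
[-0.0029, -0.0007, 0.0952, 0.0004, -0.0013, 0.0004] [-0.0482 -0.3672  0.2907] [ 0.0017 -0.0622  0.2907]
```

In the tool's units: 0.0955 m / 0.4 = 0.2388, 0.09 m / 0.4 = 0.225.

>>> move_tool(plan={"ticks": [[-0.0063, 0, 0.025, 0, 0, 0], [-0.0063, -0.0013, 0.075, 0, 0, 0], [-0.0063, -0.0013, 0.15, 0, 0, 0], [-0.0063, -0.0013, 0.225, 0, 0, 0], [-0.0063, -0.0013, 0.2388, 0, 0, 0], [-0.0063, -0.0013, 0.2388, 0, 0, 0]]})

```text
t: 38.7
tcp_pos: [0.5079, -0.3395, 0.1931]
tcp_rot: [-2.379, -2.045, 0.001]
force: [-0.3, -1.0, 0.4]
grip_width: 0.05
finger_force: 0.0
```

>>> move_tool(plan={"ticks": [[0, 0, 0, 0, 0, 0], [0, 0, 0, 0, 0, 0], [0, 0, 0, 0, 0, 0], [0, 0, 0, 0, 0, 0], [0, 0, 0, 0, 0, 0], [0, 0, 0, 0, 0, 0], [0, 0, 0, 0, 0, 0]]}, finger_gap=0, force=50)

```text
t: 39.28
tcp_pos: [0.5083, -0.342, 0.196]
tcp_rot: [2.385, 2.045, 0.001]
force: [-0.3, 0.3, 2.6]
grip_width: 0.0154
finger_force: 50.0
```

>>> move_tool(plan={"ticks": [[0, 0.015, 0, 0.0191, 0, 0], [0, 0.03, 0, 0.0382, 0, 0], [0, 0.045, 0, 0.0573, 0, 0], [0, 0.06, 0.0008, 0.0764, 0, 0], [0, 0.075, 0.002, 0.0955, 0, 0], [0, 0.09, 0.0038, 0.1146, 0, 0], [0, 0.105, 0.0055, 0.1401, 0, 0], [0, 0.12, 0.0075, 0.1655, 0, 0], [0, 0.13, 0.0095, 0.1846, 0, 0], [0, 0.13, 0.0095, 0.1846, 0, 0]]})

```text
t: 40.12
tcp_pos: [0.5544, -0.3503, 0.1925]
tcp_rot: [-2.201, -1.881, 0.287]
force: [-17.7, 5.1, 10.2]
grip_width: 0.0164
finger_force: 51.6
```

>>> move_tool(plan={"ticks": [[0, 0, 0, 0, 0, 0], [0, 0, 0, 0, 0, 0]]})

```text
t: 40.28
tcp_pos: [0.5538, -0.3503, 0.1927]
tcp_rot: [-2.204, -1.881, 0.283]
force: [-17.0, 5.6, 7.6]
grip_width: 0.0164
finger_force: 51.6
```

```bash
python3 g.py B "(0.001,-.065,.196)" 0
```

```text
[0.0016, -0.0451, 0.0105, -0.3014, -0.0032, -0.0051] [-0.0034 -0.3764  0.1927] [ 0.0472 -0.0669  0.1927]
```

In the tool's units: -0.0509 m / 0.4 = -0.1273, -0.0455 m / 0.4 = -0.1138, -0.29 rad / 1.5708 = -0.1846.

>>> move_tool(plan={"ticks": [[0, -0.015, 0.0013, -0.0191, 0, 0], [0, -0.03, 0.0025, -0.0382, 0, 0], [0, -0.0438, 0.005, -0.0573, 0, 0], [0, -0.0575, 0.0075, -0.0764, 0, 0], [0, -0.07, 0.0113, -0.0955, 0, 0], [0, -0.0838, 0.015, -0.1146, 0, 0], [0, -0.0988, 0.0195, -0.1401, 0, 0], [0, -0.1138, 0.024, -0.1655, 0, 0], [0, -0.1273, 0.028, -0.1846, 0, 0], [0, -0.1273, 0.028, -0.1846, 0, 0]]})

```text
t: 41.12
tcp_pos: [0.5062, -0.3421, 0.1958]
tcp_rot: [-2.388, -2.041, -0.003]
force: [0.2, 0.4, -2.9]
grip_width: 0.0154
finger_force: 49.9
```

>>> move_tool(plan={"ticks": [[0, -0.015, -0.0025, -0.0191, 0, 0], [0, -0.03, -0.0025, -0.0382, 0, 0], [0, -0.045, -0.0025, -0.0573, 0, 0], [0, -0.06, -0.0015, -0.0764, 0, 0], [0, -0.075, 0, -0.0955, 0, 0], [0, -0.09, 0.0018, -0.1146, 0, 0], [0, -0.105, 0.004, -0.1401, 0, 0], [0, -0.12, 0.0058, -0.1655, 0, 0], [0, -0.135, 0.0075, -0.1846, 0, 0], [0, -0.15, 0.0075, -0.1974, 0, 0]]})

```text
t: 41.95
tcp_pos: [0.4522, -0.333, 0.1934]
tcp_rot: [2.19, 1.878, 0.299]
force: [9.8, -0.5, -6.2]
grip_width: 0.0154
finger_force: 50.0
```

>>> move_tool(plan={"ticks": [[0, 0, 0, 0, 0, 0], [0, 0, 0, 0, 0, 0]]})

```text
t: 42.12
tcp_pos: [0.4528, -0.3331, 0.1942]
tcp_rot: [2.19, 1.879, 0.299]
force: [5.7, -0.2, -1.4]
grip_width: 0.016
finger_force: 49.9
```

```bash
python3 g.py B "(0.001,-.065,.1955)" 0
```

```text
[0.0003, 0.0539, 0.0163, 0.3169, 0.0009, 0.0004] [-0.1052 -0.3645  0.1942] [-0.0553 -0.0653  0.1942]
```

In the tool's units: 0.056 m / 0.4 = 0.14, 0.0515 m / 0.4 = 0.1288, 0.314 rad / 1.5708 = 0.1999.

>>> move_tool(plan={"ticks": [[0, 0.015, 0.0013, 0.0191, 0, 0], [0, 0.03, 0.0025, 0.0382, 0, 0], [0, 0.0438, 0.005, 0.0573, 0, 0], [0, 0.0575, 0.0075, 0.0764, 0, 0], [0, 0.07, 0.0113, 0.0955, 0, 0], [0, 0.0838, 0.015, 0.1146, 0, 0], [0, 0.0988, 0.02, 0.1401, 0, 0], [0, 0.1125, 0.025, 0.1655, 0, 0], [0, 0.1288, 0.0313, 0.1878, 0, 0], [0, 0.14, 0.0375, 0.1999, 0, 0]]})

```text
t: 42.95
tcp_pos: [0.5073, -0.3415, 0.1956]
tcp_rot: [-2.378, -2.044, 0.008]
force: [-5.0, 1.5, 13.7]
grip_width: 0.0157
finger_force: 50.1
```

>>> move_tool(plan={"ticks": [[0, 0, 0, 0, 0, 0], [0, 0, 0, 0, 0, 0], [0, 0, 0, 0, 0, 0]]}, finger_gap=0.03)

```text
t: 43.2
tcp_pos: [0.5066, -0.3416, 0.195]
tcp_rot: [-2.383, -2.043, 0.003]
force: [0.2, -0.3, 0.1]
grip_width: 0.0267
finger_force: 0.0
```

```bash
python3 g.py B "(0.001,-.065,.195)" 0
```

```text
[0.0004, 0.0018, 0.0, -0.0036, -0.0002, 0.0] [-0.051  -0.3701  0.195 ] [-0.0008 -0.0654  0.195 ]
```

In the tool's units: 0.002 m / 0.4 = 0.005, -0.0036 rad / 1.5708 = -0.0023.

>>> move_tool(plan={"ticks": [[0, 0.005, 0, -0.0023, 0, 0], [0, 0.005, 0, -0.0023, 0, 0]]})

```text
t: 43.37
tcp_pos: [0.5084, -0.3419, 0.1953]
tcp_rot: [2.385, 2.045, 0.001]
force: [0.2, 0.3, -0.4]
grip_width: 0.0295
finger_force: 0.0
```

>>> move_tool(plan={"ticks": [[0, 0, 0, 0, 0, 0], [0, 0, 0, 0, 0, 0], [0, 0, 0, 0, 0, 0], [0, 0, 0, 0, 0, 0]]}, finger_gap=0, force=50)

```text
t: 43.7
tcp_pos: [0.5082, -0.3419, 0.1953]
tcp_rot: [-2.385, -2.045, -0.001]
force: [-0.7, -0.0, -0.3]
grip_width: 0.0157
finger_force: 49.9
```

>>> move_tool(plan={"ticks": [[0, 0, -0.005, 0, 0, 0], [0, 0, -0.01, 0, 0, 0], [0, 0, -0.015, 0, 0, 0], [0, 0, -0.02, 0, 0, 0], [0, 0, -0.025, 0, 0, 0], [0, 0, -0.03, 0, 0, 0], [0, 0, -0.03, 0, 0, 0]]})

```text
t: 44.28
tcp_pos: [0.5086, -0.342, 0.2078]
tcp_rot: [2.384, 2.045, 0.001]
force: [0.2, -0.7, -2.0]
grip_width: 0.0153
finger_force: 49.9
```

```bash
python3 g.py B "(0.001,-.065,.289)" 0
```

```text
[0.0006, -0.0002, -0.0812, 0.001, -0.0001, 0.0] [-0.049  -0.3705  0.2078] [ 0.0012 -0.0656  0.2078]
```

Free. Lift and carry.

In the tool's units: 0.13 m / 0.4 = 0.325, 0.095 m / 0.4 = 0.2375, -0.06 rad / 1.5708 = -0.0382.

>>> move_tool(plan={"ticks": [[0, 0, -0.0375, 0, 0, 0], [0, 0, -0.075, 0, 0, 0], [0, 0, -0.125, 0, 0, 0], [0, 0, -0.175, 0, 0, 0], [0, 0, -0.2, 0, 0, 0], [0, -0.05, -0.2, 0, 0, 0], [0.05, -0.1, -0.2, 0, 0, 0], [0.1375, -0.125, -0.2, 0, 0, -0.0127], [0.2375, -0.1375, -0.2, 0, 0, -0.0255], [0.325, -0.15, -0.2, 0, 0, -0.0382]]})

```text
t: 45.12
tcp_pos: [0.468, -0.2024, 0.287]
tcp_rot: [-2.322, -2.115, -0.002]
force: [1.7, 0.5, -3.0]
grip_width: 0.0152
finger_force: 49.9
```

```bash
python3 g.py R "(-.08,.07,.279)" 0
```

```text
[0.3036, 0.0044, 0.0085, 0.0, -0.0016, -0.0411] [-0.0968 -0.2332  0.287 ] [-0.0602  0.0662  0.287 ]
```

In the tool's units: 0.3 m / 0.4 = 0.75, 0.295 m / 0.4 = 0.7375, -0.04 rad / 1.5708 = -0.0255.

>>> move_tool(plan={"ticks": [[0.075, 0, 0.0025, 0, 0, -0.0064], [0.175, 0.0025, 0.0075, 0, 0, -0.0127], [0.275, 0.005, 0.0125, 0, 0, -0.0191], [0.375, 0.0075, 0.0175, 0, 0, -0.0255], [0.475, 0.01, 0.02, 0, 0, -0.0255], [0.575, 0.0125, 0.02, 0, 0, -0.0255], [0.675, 0.0125, 0.02, 0, 0, -0.0255], [0.7375, 0.0125, 0.02, 0, 0, -0.0255], [0.75, 0.0125, 0.02, 0, 0, -0.0255], [0.75, 0.0125, 0.02, 0, 0, -0.0255]]})

```text
t: 45.95
tcp_pos: [0.5014, 0.0963, 0.2789]
tcp_rot: [-2.274, -2.167, 0.001]
force: [0.0, 0.2, -3.0]
grip_width: 0.0158
finger_force: 49.9
```

>>> move_tool(plan={"ticks": [[0, 0, 0, 0, 0, 0], [0, 0, 0, 0, 0, 0]]})

```text
t: 46.12
tcp_pos: [0.5016, 0.0918, 0.2793]
tcp_rot: [2.283, 2.158, -0.001]
force: [-0.2, 0.0, -3.2]
grip_width: 0.0158
finger_force: 49.9
```

```bash
python3 g.py R "(0,.07,.279)" 0
```

```text
[0.0079, 0.0785, 0.0003, -0.0001, 0.0006, -0.0039] [-0.0786  0.0624  0.2793] [-0.0718  0.3621  0.2793]
```

In the tool's units: 0.078 m / 0.4 = 0.195, 0.06 m / 0.4 = 0.15, -0.002 rad / 1.5708 = -0.0013.

>>> move_tool(plan={"ticks": [[0.015, 0.05, 0, 0, 0, 0], [0.015, 0.1, 0, 0, 0, 0], [0.015, 0.15, 0, 0, 0, 0], [0.015, 0.195, 0, 0, 0, -0.0013], [0.015, 0.195, 0, 0, 0, -0.0013], [0.015, 0.195, 0, 0, 0, -0.0013], [0.015, 0.195, 0.03, 0, 0, -0.0013], [0.015, 0.195, 0.0625, 0, 0, -0.0013], [0.015, 0.195, 0.0863, 0, 0, -0.0013], [0.015, 0.195, 0.0863, 0, 0, -0.0013]]})

```text
t: 46.95
tcp_pos: [0.5785, 0.0954, 0.243]
tcp_rot: [-2.277, -2.163, 0.003]
force: [0.4, 0.5, -3.2]
grip_width: 0.0155
finger_force: 50.0
```

>>> move_tool(plan={"ticks": [[0, 0, 0, 0, 0, 0], [0, 0, 0, 0, 0, 0]]})

```text
t: 47.12
tcp_pos: [0.5797, 0.0958, 0.2451]
tcp_rot: [-2.277, -2.164, -0.001]
force: [0.3, -0.1, -2.6]
grip_width: 0.0157
finger_force: 50.0
```

```bash
python3 g.py R "(0,.205,.2445)" 0
```

```text
[0.1345, 0.001, 0.0007, 0.0001, -0.0005, 0.0011] [-0.0008  0.0705  0.2451] [0.0048 0.378  0.2451]
```

In the tool's units: 0.1345 m / 0.4 = 0.3363, 0.13 m / 0.4 = 0.325.

>>> move_tool(plan={"ticks": [[0.0375, 0.0025, 0, 0, 0, 0], [0.0875, 0.0025, 0, 0, 0, 0], [0.15, 0.0025, 0, 0, 0, 0], [0.2125, 0.0025, 0, 0, 0, 0], [0.2625, 0.0025, 0, 0, 0, 0], [0.3, 0.0025, 0, 0, 0, 0], [0.325, 0.0025, 0.0025, 0, 0, 0], [0.3363, 0.0025, 0.0025, 0, 0, 0], [0.3363, 0.0025, 0.0025, 0, 0, 0], [0.3363, 0.0025, 0.0025, 0, 0, 0]]})

```text
t: 47.95
tcp_pos: [0.5879, 0.2289, 0.2439]
tcp_rot: [2.278, 2.162, -0.001]
force: [-0.5, -0.8, -2.7]
grip_width: 0.0155
finger_force: 50.0
```

>>> move_tool(plan={"ticks": [[0, 0, 0.0025, 0, 0, 0], [0, 0, 0.005, 0, 0, 0], [0, 0, 0.0075, 0, 0, 0], [0, 0, 0.0075, 0, 0, 0], [0, 0, 0.01, 0, 0, 0], [0, 0, 0.01, 0, 0, 0]]})

```text
t: 48.45
tcp_pos: [0.5881, 0.2294, 0.2408]
tcp_rot: [2.278, 2.163, 0.001]
force: [-1.3, -1.9, 2.2]
grip_width: 0.0156
finger_force: 50.0
```

```bash
python3 g.py R "(0,.205,.2405)" 0
```

```text
[0.0007, -0.0006, 0.0003, 0.0009, -0.0001, 0.0005] [0.0006 0.2043 0.2408] [-0.0073  0.5113  0.2408]
```

>>> move_tool(plan={"ticks": [[0, 0, 0, 0, 0, 0], [0, 0, 0, 0, 0, 0], [0, 0, 0, 0, 0, 0], [0, 0, 0, 0, 0, 0], [0, 0, 0, 0, 0, 0], [0, 0, 0, 0, 0, 0]]}, finger_gap=0.05)

```text
t: 48.95
tcp_pos: [0.5878, 0.2303, 0.2399]
tcp_rot: [-2.277, -2.164, -0.001]
force: [0.6, 0.0, -1.0]
grip_width: 0.0461
finger_force: 0.0
```

>>> move_tool(plan={"ticks": [[0, 0, -0.05, 0, 0, 0], [0, 0, -0.125, 0, 0, 0], [0, 0, -0.175, 0, 0, 0], [0, -0.075, -0.175, 0, 0, -0.0637], [-0.05, -0.15, -0.175, 0, 0, -0.1273], [-0.1, -0.225, -0.175, 0, 0, -0.191], [-0.15, -0.3, -0.175, 0, 0, -0.2546], [-0.1625, -0.3, -0.175, 0, 0, -0.331], [-0.1625, -0.3, -0.175, 0, 0, -0.4074], [-0.1625, -0.3, -0.175, 0, 0, -0.4838]]}, finger_gap=0.08)

```text
t: 49.78
tcp_pos: [0.4641, 0.1707, 0.3105]
tcp_rot: [1.304, 2.858, 0.003]
force: [0.4, 0.8, 0.1]
grip_width: 0.0802
finger_force: 0.0
```

```bash
python3 g.py R "(-.12,.14,.3)" 90
```

```text
[0.0004, 0.0006, 0.0105, 0.0018, 0.0003, -0.8042] [-0.1201  0.1393  0.3105] [-0.1209  0.4344  0.3105]
```

```bash
python3 - <<'E'
from h import *
cv2.imwrite('pics/t8.png',cv2.resize(np.hstack([viewer.snapshot('side')[60:240,210:350],viewer.snapshot('top')[130:310,130:300]]),(800,465),interpolation=cv2.INTER_CUBIC))
E
```

```text
(no output)
```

View pics/t8.png

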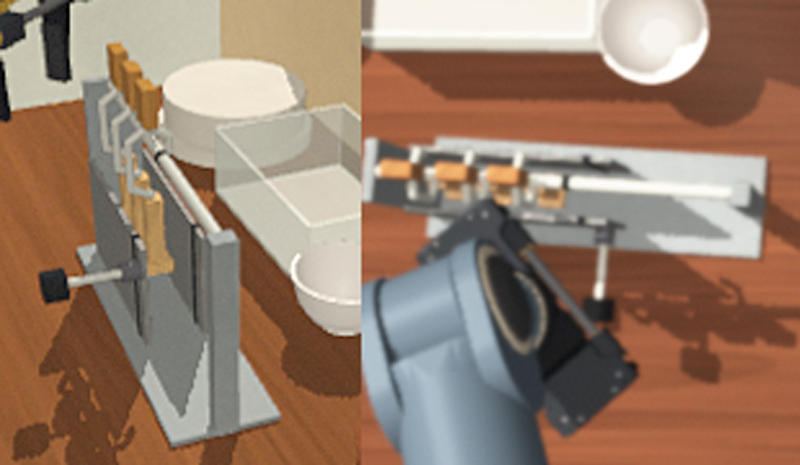

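All three tampers hang past the band. Now I rotate, grip the knob and push it in.

In the tool's units: 0.01 m / 0.4 = 0.025, 0.005 m / 0.4 = 0.0125, -0.804 rad / 1.5708 = -0.5118.

>>> move_tool(plan={"ticks": [[0, 0, 0.0125, 0, 0, -0.0764], [0, 0, 0.025, 0, 0, -0.1528], [0, 0, 0.025, 0, 0, -0.2292], [0, 0, 0.025, 0, 0, -0.3056], [0, 0, 0.025, 0, 0, -0.382], [0, 0, 0.025, 0, 0, -0.4584], [0, 0, 0.025, 0, 0, -0.5118], [0, 0, 0.025, 0, 0, -0.5118], [0, 0, 0.025, 0, 0, -0.5118]]})

```text
t: 50.63
tcp_pos: [0.4647, 0.1713, 0.2999]
tcp_rot: [0.098, 3.14, 0.0]
force: [0.0, 0.2, 0.2]
grip_width: 0.08
finger_force: 0.0
```

```bash
python3 g.py R "(-.12,.14,.1)" 90
```

```text
[0.0005, 0.0, 0.1999, 0.0003, 0.0002, -0.01] [-0.1196  0.1399  0.2999] [-0.1204  0.4351  0.2999]
```

In the tool's units: 0.2 m / 0.4 = 0.5, 0.18 m / 0.4 = 0.45, -0.01 rad / 1.5708 = -0.0064.

>>> move_tool(plan={"ticks": [[0, 0, 0.075, 0, 0, -0.0064], [0, 0, 0.175, 0, 0, -0.0064], [0, 0, 0.275, 0, 0, -0.0064], [0, 0, 0.375, 0, 0, -0.0064], [0, 0, 0.45, 0, 0, -0.0064], [0, 0, 0.5, 0, 0, -0.0064], [0, 0, 0.5, 0, 0, -0.0064]]})

```text
t: 51.22
tcp_pos: [0.4618, 0.1702, 0.096]
tcp_rot: [-0.08, -3.133, 0.006]
force: [-0.2, -0.9, -0.4]
grip_width: 0.0803
finger_force: 0.0
```

>>> move_tool(plan={"ticks": [[0, 0, 0, 0, 0, 0], [0, 0, 0, 0, 0, 0], [0, 0, 0, 0, 0, 0], [0, 0, 0, 0, 0, 0], [0, 0, 0, 0, 0, 0], [0, 0, 0, 0, 0, 0], [0, 0, 0, 0, 0, 0], [0, 0, 0, 0, 0, 0], [0, 0, 0, 0, 0, 0], [0, 0, 0, 0, 0, 0]]}, finger_gap=0, force=40)

```text
t: 52.05
tcp_pos: [0.4647, 0.1715, 0.1001]
tcp_rot: [0.075, 3.14, 0.001]
force: [-0.5, 0.5, 1.2]
grip_width: 0.0313
finger_force: 40.0
```

```bash
python3 g.py R "(-.08,.14,.1)" 90
```

```text
[-0.0396, -0.0002, 0.0001, 0.0006, 0.0003, 0.0042] [-0.1196  0.1401  0.1001] [-0.1204  0.4352  0.1001]
```

In the tool's units: -0.043 m / 0.4 = -0.1075, -0.038 m / 0.4 = -0.095.

>>> move_tool(plan={"ticks": [[-0.02, 0, 0, 0, 0, 0], [-0.04, 0, 0, 0, 0, 0], [-0.06, 0, 0, 0, 0, 0], [-0.08, 0, 0, 0, 0, 0], [-0.095, 0, 0, 0, 0, 0], [-0.1075, 0, 0, 0, 0, 0], [-0.1075, 0, 0, 0, 0, 0], [-0.1075, 0, 0, 0, 0, 0]]})

```text
t: 52.72
tcp_pos: [0.5049, 0.1694, 0.1]
tcp_rot: [-0.075, -3.134, 0.001]
force: [-8.9, 0.4, 9.4]
grip_width: 0.0311
finger_force: 40.0
```

>>> move_tool(plan={"ticks": [[-0.0075, 0, 0, 0, 0, 0], [-0.0125, 0, 0, 0, 0, 0], [-0.0125, 0, 0, 0, 0, 0]]})

```text
t: 52.97
tcp_pos: [0.5051, 0.1694, 0.0998]
tcp_rot: [-0.073, -3.123, 0.002]
force: [-20.1, 0.5, 20.9]
grip_width: 0.0311
finger_force: 40.1
```

```bash
python3 g.py R "(-.08,.14,.1)" 90
```

```text
[0.0008, -0.0001, -0.0002, -0.0019, -0.0175, 0.0052] [-0.0792  0.1401  0.0998] [-0.0802  0.4394  0.0998]
```

Travel was 40 mm and it hit the end stop. Relax, release, retreat and take a last look.

In the tool's units: 0.006 m / 0.4 = 0.015.

>>> move_tool(plan={"ticks": [[0.015, 0, 0, 0, 0, 0], [0.015, 0, 0, 0, 0, 0]]})

```text
t: 53.13
tcp_pos: [0.5048, 0.1694, 0.1]
tcp_rot: [-0.074, -3.138, -0.0]
force: [-4.7, 0.1, 6.8]
grip_width: 0.031
finger_force: 40.0
```

>>> move_tool(plan={"ticks": [[0, 0, 0, 0, 0, 0], [0, 0, 0, 0, 0, 0], [0, 0, 0, 0, 0, 0], [0, 0, 0, 0, 0, 0], [0, 0, 0, 0, 0, 0], [0, 0, 0, 0, 0, 0], [0, 0, 0, 0, 0, 0]]}, finger_gap=0.08)

```text
t: 53.72
tcp_pos: [0.5067, 0.1693, 0.0998]
tcp_rot: [0.075, 3.14, 0.0]
force: [0.8, -0.1, 0.8]
grip_width: 0.0694
finger_force: 0.0
```

>>> move_tool(plan={"ticks": [[0, 0, -0.075, 0, 0, 0], [0, 0, -0.175, 0, 0, 0], [0, 0, -0.275, 0, 0, 0], [0, 0, -0.375, 0, 0, 0], [0.1, 0, -0.475, 0, 0, 0], [0.2, 0, -0.5, 0, 0, 0], [0.3, 0, -0.5, 0, 0, 0], [0.3, 0, -0.5, 0, 0, 0], [0.3, 0, -0.5, 0, 0, 0]]})

```text
t: 54.47
tcp_pos: [0.3841, 0.1754, 0.3006]
tcp_rot: [0.07, 3.14, 0.003]
force: [0.4, -0.6, 0.3]
grip_width: 0.0799
finger_force: 0.0
```

```bash
python3 - <<'E'
from h import *
a=viewer.snapshot('side')[60:260,230:400];b=viewer.snapshot('top')[120:320,130:350]
cv2.imwrite('pics/t9.png',cv2.resize(np.hstack([a,b]),(800,410),interpolation=cv2.INTER_CUBIC))
E
```

```text
(no output)
```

View pics/t9.png

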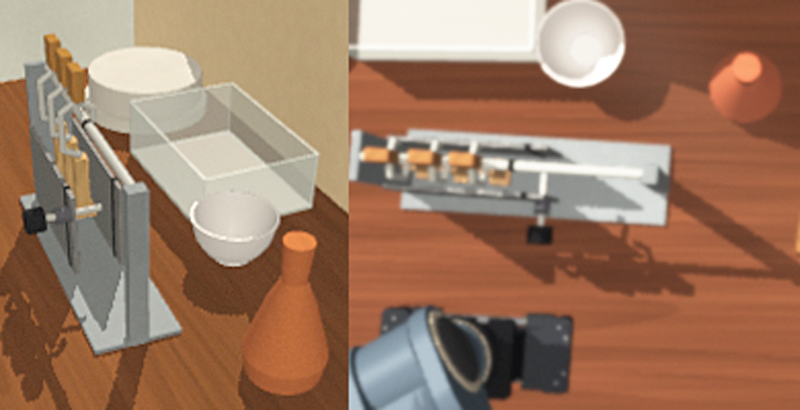

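The three tampers hang past the band, the pin crosses the trough mouth at (85,212), and the vase and bowl are where they were. Handing in.

```bash
python3 -c "
from station import ctrl, viewer, order, get_state
print(order.job_done())"
```

```text
the job is handed in; nothing more can be done
None
```

All three tampers hang in the drip trough past the band, the stop knob is fully in again, the vase and bowl look undisturbed in the last picture, and the job was handed in at about 55 s of the 210 s; the hand-in gave no verdict.

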